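# Tidy the packing station onto its shadow plates

## Task

Tidy the packing station: put the barcode scanner, the stapler, the orange box cutter and the roll of blue tape each on the yellow plate that bears its own black outline. Lay each one flat on its outline, the same side up as it lies now, turned as the outline is (the stapler and the cutter may face either way; the tape any way round), and leave it lying there at rest.

Things in the scene. Friction and masses are not known exactly. Their poses are not given: they have to be found in the camera images.
- scanner: L-shaped barcode scanner, loose, on its side, 0.13-0.25 kg. Own frame: grey head x -40..50, y 10..50 mm, 44 high (blue panel on top, nose +x); black handle x -30..2, y -85..10 mm, 36 high. Origin at underside level, under the neck; z up; centre of mass about (-3, 3). Grasp the handle closing along x, at (-14, -30) mm, TCP 25 mm above underside. Orange trigger is for show. Start yaw within 0.6 rad
- stapler: Desk stapler, blue arm on a black base, loose, 120 mm long (its y), base 38 mm wide and 10 mm high, arm 30 mm wide (its x) from z 27 to 51 mm; about 0.14 to 0.28 kg. Origin at the centre of its underside, z up. Good grasp: across the arm (closing along its x) at the middle, TCP 32 to 38 mm above its underside. Start yaw within 1.1 rad. 
- cutter: Orange safety box cutter with round ends, loose, lying flat: 140 mm long (its y), 24 mm wide (its x), 16 mm high; about 0.05 to 0.1 kg. Origin at the centre of its underside, z up. Good grasp: across its width at the middle, fingertips nearly at the table. Start yaw within 1.1 rad. 
- tape: Roll of blue tape, loose, lying flat: 58 mm across, 36 mm high, with a 30 mm hole through its middle; about 0.07 to 0.14 kg. Origin at the centre of its underside, z up. Grasp across the 58 mm from above, at any yaw. 
- scanner_plate: Plate 110 x 155 mm (its x, y) with the black L-shaped full-size outline of the scanner, head and handle. Fixed, 4 mm thick, yellow; origin: centre of underside (z 0), z up. A scanner exactly on the outline has its axes parallel to the plate's (same yaw, not half a turn) and its origin at x = -5, y = +20 mm in the plate's frame. Start yaw within 0.35 rad. 
- stapler_plate: Plate 65 x 150 mm (its x, y) with a black square-ended outline 38 x 120 mm at its centre, for the stapler, long side along y. Fixed, 4 mm thick, yellow; origin: centre of underside (z 0), z up. Start yaw within 0.35 rad. 
- cutter_plate: Plate 55 x 165 mm (its x, y) with a slim black round-ended outline 24 x 140 mm at its centre, for the cutter, long side along y. Fixed, 4 mm thick, yellow; origin: centre of underside (z 0), z up. Start yaw within 0.35 rad. 
- tape_plate: Plate 85 x 85 mm with a black ring, 58 mm across, at its centre, for the roll of tape. Fixed, 4 mm thick, yellow; origin: centre of underside (z 0), z up. Start yaw within 0.35 rad. 
Mind the look-alikes: they are no part of the job. Several things look just like the cutter: the one meant starts nearest to the robot's base.

How it is judged:
By the outcome, as a careful person would: the job done as asked, in the order asked, and still so for the second after the job is handed in, with the robot touching nothing.
It also fails if it takes over 106 s, if anything falls off the work surface, if the arm or the gripper's body presses on something with over 40 N, if the wrist force passes 120 N, or if a joint passes its speed limit or range.

## Robot

A 6-joint arm with a two-finger parallel gripper is mounted at the origin on the work surface. World frame = base frame: x ahead of the robot, y to its left, z up, the work surface at z = 0. Lengths are in m, angles in degrees, forces in N, time in s.
With the tool pointing down it reaches from about 0.4 to 0.825 m from the base axis. Payload 7 kg.
Tool frame: the origin (TCP) lies between the finger pads, 19 mm behind the fingertips; this is the grasp point; z points along the fingers, y is the line along which they close (so a half turn about z gives the same grasp; the last joint's range is limited). The gripper opens to 88 mm and grips with 3 to 60 N. Pads are 19 mm wide; open, the fingers measure 130 mm over their backs; the gripper's body (78 mm by 193 mm) begins 47 mm behind the grasp point.
Start: joints at [80.105, 20.546, 0.682, 0, -70.136, -16.507], TCP at [0.3, 0.605, 0.245] pointing down, gripper open.
Joint ranges: [-176.03, 176.03], [-82.01, 121.73], [-58.28, 71.71], [-173.87, 95.51], [-174.79, -0.11], [-173.66, 173.66]. Speed limits (degrees/s): [136.94, 136.94, 172.46, 180, 180, 180].

## Interface

Orientations are given as [roll, pitch, yaw] about the fixed x, y, z axes, in that order (R = Rz(yaw) Ry(pitch) Rx(roll)).
In Python, from plant import ctrl, cams, workorder gives the robot as it stands.
- The arm moves only by the tool play_rows, never from a script. Its argument "motion" is a list of rows, each an object of numbers: "x", "y", "z": the shift along the tool's x, y, z normalised to -1 to 1, where 1 is 0.025 m; "rx", "ry", "rz": the turn, a rotation vector about the tool's x, y, z normalised to -1 to 1, where 1 is 4 degrees. A call has 1 to 20 rows; each row shifts and turns the commanded pose from where the row before left it, along the tool's axes as they then stand; what a row does not reach is not made up. A row lasts 1/8 s, in which the tool goes at most 62.5 mm and 10.7 degrees, less where a joint would pass 70% of its speed; a pose out of reach is approached as far as the arm can. A call with a number of a shift or a turn outside -1 to 1 is refused whole. A call with a gripper value outside its range is refused whole. "fingers" is the opening, from -1 (shut) to 1 (fully open), set as the call begins (left out, the last holds). The fingers move at their own pace and stop on an object; the grip force is fixed at half the most. Time passes only in rows, so rows that do not move let the fingers close. It gives the time, the measured TCP pose, the force, the opening and the grip force at its end, in the units of the state.
- ctrl.get_obs(): the state, without advancing time (a new reading comes with each control period).
- cams.snapshot(name): name is "scene" or "top" or "wrist"; returns the picture (384x512x3 uint8, blue, green, red); there is no depth.
- cams.get_calibration(name): a dict with "vertical_fov" (degrees; the focal length in pixels is half the picture's height over the tangent of half this angle, whatever the lens; pixels are square), "cx", "cy" (the principal point, pixels), "position" and "rotation" of the camera in the world. Camera axes: x right, y up, looking along -z (the intrinsics and any distortion apply to the point x, -y, -z); pixel columns grow to the right and rows downward; lengths in m; the calibration is good to about 2 mm. A picture is of the moment at which its call begins: read the wrist's pose just before it. get_calibration takes no time and is no camera call; for the wrist camera it gives the pose at the moment of the call.
- workorder.close_job(): hands the job in; it is judged then, once.
The state is a dict: "clock": time; "joint_pos": joint angles; "qvel": joint speeds; "tau": joint torques, N m; "tool_pos": TCP position; "orientation": TCP orientation; "force": force on the tool from outside, world axes, zero at the start; "moment": the same for the moment, N m; "opening": finger opening in m; "gripper_force": force on a finger pad.
Only numpy, scipy, OpenCV 4.12 (cv2) and the standard library are available. Lean on these libraries where they do the work, as an engineer would, in place of code of your own. Each camera call takes 0.05 s, during which the arm holds its last target. There are 200 camera calls.

## Working session

There is one attempt and no reset: what is moved stays moved. The work goes in short steps, Python scripts to look and compute and a tool call to move; the robot and the scene stay as the last step left them, time stands still between calls to the robot, and variables do not carry over. Pictures are saved under pics/ and viewed, at most 17 in all, crops included, and the job is handed in when it is done.

Besides the shell and the picture viewer there is one more tool, called after ">>>" by a JSON object that holds its "fn" and its "kwargs". play_rows: Moves the arm, as the interface text tells. Its arguments: {"type":"object","properties":{"motion":{"type":"array"},"fingers":{"type":"number"}},"required":["motion"]}

```bash
mkdir -p pics; ls
python3 - <<'E'
from plant import ctrl,cams
import cv2
print(ctrl.get_obs())
for n in("top","scene"):
    print(n,cams.get_calibration(n)); cv2.imwrite(f"pics/{n}0.png",cv2.resize(cams.snapshot(n),(800,600),interpolation=cv2.INTER_CUBIC))
print(cams.get_calibration("wrist"))
E
```

```text
pics
{'clock': 0.0, 'joint_pos': array([ 8.01041753e+01,  2.05924878e+01,  6.32913554e-01, -1.98402210e-02,
       -7.01366425e+01, -1.65075452e+01]), 'qvel': array([-0.06414455,  0.17002097,  0.00378557,  0.01752798,  0.11099486,
        0.04530996]), 'tau': array([ 1.85792938e-03, -5.82717919e+01,  2.93053794e+01,  6.99704424e+00,
        6.73410657e-03, -1.72020459e-04]), 'tool_pos': array([0.29997491, 0.60415729, 0.24440514]), 'orientation': array([ 1.79902449e+02, -9.45962954e-03, -2.64101187e+01]), 'force': array([-0.07292452,  0.0053114 ,  0.5181973 ]), 'moment': array([-0.03805747, -0.03523265,  0.03879068]), 'gripper_force': 0.0, 'opening': 0.08759523388921159}
top {'vertical_fov': 42.46761031321886, 'cx': 258.32322745466706, 'cy': 180.66378616548084, 'position': array([0.10870783, 0.09893923, 1.7204588 ]), 'rotation': array([ 11.96783716,   0.24240111, -90.10711729])}
scene {'vertical_fov': 54.84558796910912, 'cx': 250.5014336214183, 'cy': 189.96425369209325, 'position': array([1.32651958, 0.02489822, 0.85180364]), 'rotation': array([46.66961092,  0.68415194, 85.79147441])}
{'vertical_fov': 58.597004554349745, 'cx': 260.8578005847192, 'cy': 197.41532160813742, 'position': array([0.36261767, 0.57312259, 0.3851047 ]), 'rotation': array([-1.53106373e+01, -5.41584177e-02, -1.16371288e+02])}
```

View pics/top0.png

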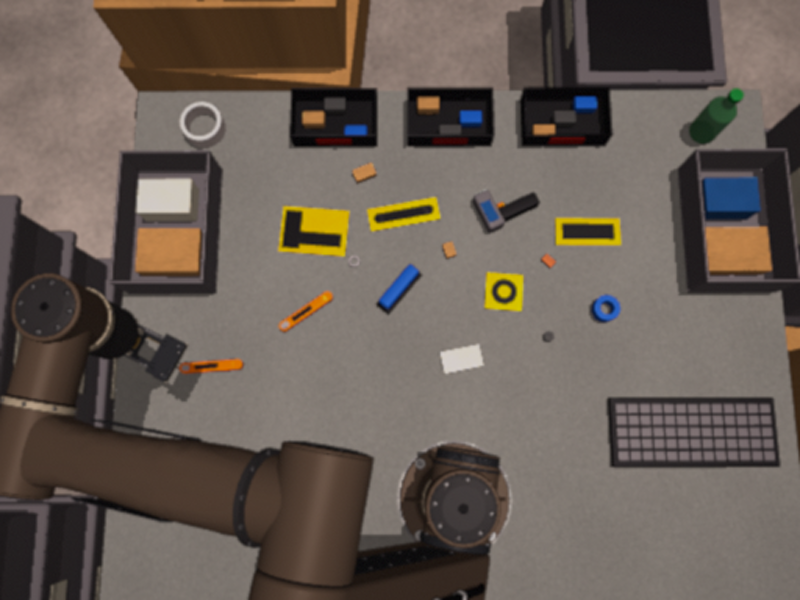

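View pics/scene0.png

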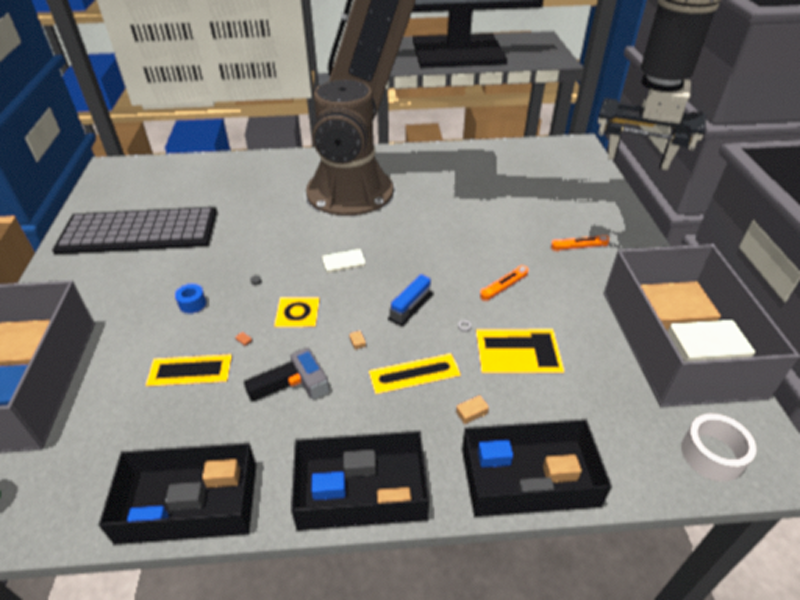

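Top view (800x600): plates are scanner (314,231), cutter (403,214), stapler (588,231) and tape (504,292). Objects are scanner (505,208), stapler (399,288) and tape (606,308). There are two orange cutter look-alikes, at (305,311) and (211,366); the base is at (463,508). I'll measure both cutters from the base and confirm in a crop.

```bash
cat > h.py <<'E'
import numpy as np,cv2
from scipy.spatial.transform import Rotation as R
def eul(r): return R.from_euler('xyz',r,degrees=True).as_matrix()
def ray(c,uv,z):
    uv=np.atleast_2d(np.asarray(uv,float)); f=192/np.tan(np.radians(c['vertical_fov']/2))
    d=np.c_[(uv[:,0]-c['cx'])/f,-(uv[:,1]-c['cy'])/f,-np.ones(len(uv))]@eul(c['rotation']).T
    p=np.array(c['position']); return (p+d*((z-p[2])/d[:,2])[:,None])[:,:2]
def proj(c,P):
    f=192/np.tan(np.radians(c['vertical_fov']/2))
    q=(np.atleast_2d(P)-c['position'])@eul(c['rotation'])
    return np.c_[c['cx']-f*q[:,0]/q[:,2],c['cy']+f*q[:,1]/q[:,2]]
RNG=dict(yellow=((22,150,120),(34,255,255)),orange=((4,170,140),(17,255,255)),blue=((100,140,60),(125,255,255)))
def blobs(im,c,col,z,amin=60):
    """filled blobs -> list of (px centre, world centre, long-axis yaw deg, L, W mm)"""
    m=cv2.inRange(cv2.cvtColor(im,cv2.COLOR_BGR2HSV),*RNG[col])
    m=cv2.morphologyEx(m,cv2.MORPH_CLOSE,np.ones((3,3),np.uint8))
    out=[]
    for k in cv2.findContours(m,cv2.RETR_EXTERNAL,cv2.CHAIN_APPROX_NONE)[0]:
        if cv2.contourArea(k)<amin: continue
        g=np.zeros_like(m); cv2.drawContours(g,[k],-1,255,-1)
        v,u=np.nonzero(g); w=ray(c,np.c_[u,v],z)
        ctr=w.mean(0); e,V=np.linalg.eigh(np.cov((w-ctr).T)); a=V[:,1]
        yaw=np.degrees(np.arctan2(a[1],a[0]))%180
        out.append((np.round([u.mean(),v.mean()],1),np.round(ctr,4),round(yaw,1),np.round(np.sqrt(12*e[::-1])*1000)))
    return out
E
python3 - <<'E'
from h import *
from plant import cams
for n in("top","scene"):
    im=cams.snapshot(n); c=cams.get_calibration(n); cv2.imwrite(f"pics/{n}_raw.png",im)
    for col,z in(("yellow",.004),("orange",.016),("blue",.045)):
        print(n,col)
        for b in blobs(im,c,col,z): print(*b)
im=cv2.imread("pics/top_raw.png")
cv2.imwrite("pics/crop_c.png",cv2.resize(im[175:255,100:240],(770,440),interpolation=cv2.INTER_CUBIC))
E
```

```text
top yellow
[322.1 186.2] [ 0.4519 -0.1204] 132.7 [85. 85.]
[375.5 147.8] [ 0.5924 -0.3162] 88.5 [150.  65.]
[200.6 147.4] [0.5958 0.3134] 85.3 [155. 110.]
[257.9 136.6] [0.6355 0.1066] 100.5 [165.  55.]
top orange
[140.8 233.5] [0.2849 0.5115] 93.0 [109.  24.]
[197.1 197.6] [0.4099 0.3198] 126.0 [119.  23.]
top blue
[387.3 196.9] [ 0.4055 -0.3381] 122.6 [55. 48.]
[254.9 183.4] [0.4542 0.1172] 140.5 [111.  30.]
[467.8 124.5] [ 0.6655 -0.6377] 90.4 [122.  81.]
[227.4  82.7] [0.8268 0.2167] 89.6 [54. 29.]
[301.   74.9] [ 0.8558 -0.0501] 93.1 [53. 41.]
[374.4  65.8] [ 0.8905 -0.3182] 93.1 [54. 39.]
scene yellow
[264.5 238.7] [0.6402 0.1068] 100.4 [163.  55.]
[120.8 236.6] [ 0.5969 -0.3167] 89.9 [149.  65.]
[331.6 224.2] [0.6005 0.3146] 85.1 [154. 109.]
[189.8 199.6] [ 0.4575 -0.1198] 53.5 [84. 83.]
scene orange
[321.  181.6] [0.4213 0.3196] 125.1 [129.  26.]
[369.1 155.5] [0.2975 0.5224] 92.0 [131.  29.]
scene blue
[ 93.4 328.3] [ 0.9017 -0.3139] 87.3 [56. 24.]
[209.6 310.1] [ 0.8778 -0.0489] 78.6 [51. 46.]
[316.7 289.6] [0.8437 0.2145] 111.2 [55. 46.]
[  5.4 244.1] [ 0.6323 -0.6167] 14.0 [83. 33.]
[196.9 231.8] [ 0.6327 -0.0865] 25.9 [46. 21.]
[121.4 190.5] [ 0.4394 -0.3327] 23.4 [80. 49.]
[262.5 187.6] [0.4647 0.1173] 142.6 [115.  34.]
[126.2  86.9] [-0.2576 -0.4351] 25.0 [190. 155.]
[68.2 49.2] [-0.7219 -0.8235] 21.1 [455.  76.]
[394.2  36.1] [-0.751   0.9921] 154.5 [1251.   92.]
[50.1  2.3] [-1.5611 -1.1822] 24.1 [149.  87.]
[23.9 80.5] [-0.4336 -0.9541] 21.8 [1610.  211.]
```

View pics/crop_c.png

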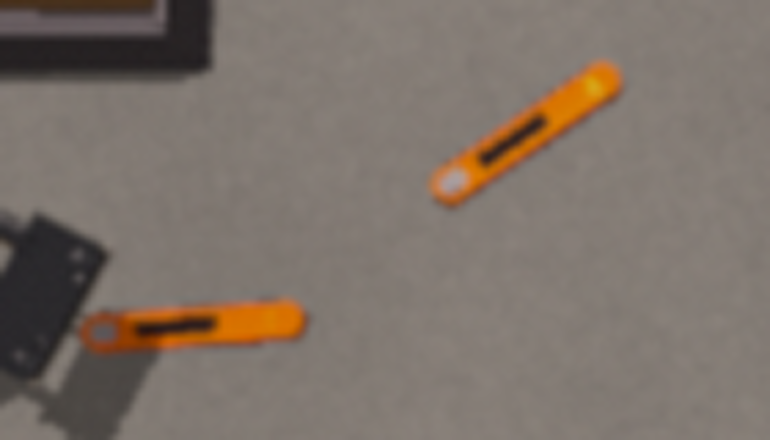

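Cutters in the crop are A at (525,133) and B at (190,325), both orange with a dark slot. A is at world (0.410,0.320), 0.52 m from the base, and B at (0.285,0.52), 0.59 m away. A is the one meant. I'm moving in now so the wrist camera can refine the positions.

>>> {"fn": "play_rows", "kwargs": {"fingers": 1, "motion": [{"rz":1,"z":-0.2},{"rz":1,"z":-0.2},{"rz":1,"z":-0.2},{"rz":1,"z":-0.2},{"rz":1,"z":-0.2},{"rz":1,"z":-0.2},{"rz":1,"z":-0.2},{"rz":1,"z":-0.2},{"rz":1,"z":-0.2},{"rz":1,"z":-0.2},{"rz":1,"z":-0.2},{"x":1},{"x":1},{"x":1},{"x":1},{"x":1},{"x":1},{"x":1},{"x":1},{"x":1}]}}

```text
$.motion[0]: bad value
```

>>> {"fn": "play_rows", "kwargs": {"motion": [{"x":1},{"x":1},{"x":1},{"x":1},{"x":1},{"x":1},{"x":1},{"x":1},{"x":1},{"x":1},{"x":1},{},{},{}]}}

```text
$.motion[0]: bad value
```

```bash
cat >> h.py <<'E'
def look(cams,ctrl,name):
    im=cams.snapshot("wrist"); c=cams.get_calibration("wrist")
    cv2.imwrite(f"pics/{name}_raw.png",im); np.save(f"pics/{name}.npy",c,allow_pickle=True)
    cv2.imwrite(f"pics/{name}.png",cv2.resize(im,(800,600),interpolation=cv2.INTER_CUBIC))
    return im,c
E
python3 - <<'E'
from h import *
from plant import cams,ctrl
im,c=look(cams,ctrl,"w1")
o=ctrl.get_obs(); print(o['clock'],o['tool_pos'],o['orientation'],c)
for col,z in(("yellow",.004),("orange",.016),("blue",.045)):
    print(col)
    for b in blobs(im,c,col,z,200): print(*b)
E
```

```text
0.25 [0.30008414 0.60442177 0.24494563] [ 1.79959726e+02 -4.57445922e-03 -2.64051982e+01] {'vertical_fov': 58.597004554349745, 'cx': 260.8578005847192, 'cy': 197.41532160813742, 'position': array([0.36267091, 0.57321584, 0.38549924]), 'rotation': array([-1.53131862e+01, -1.33797111e-02, -1.16368004e+02])}
yellow
[348.3 136.6] [0.2885 0.5025] 89.2 [84. 14.]
orange
[293.6 171.4] [0.2825 0.5731] 100.6 [97. 25.]
blue
```

View pics/w1.png

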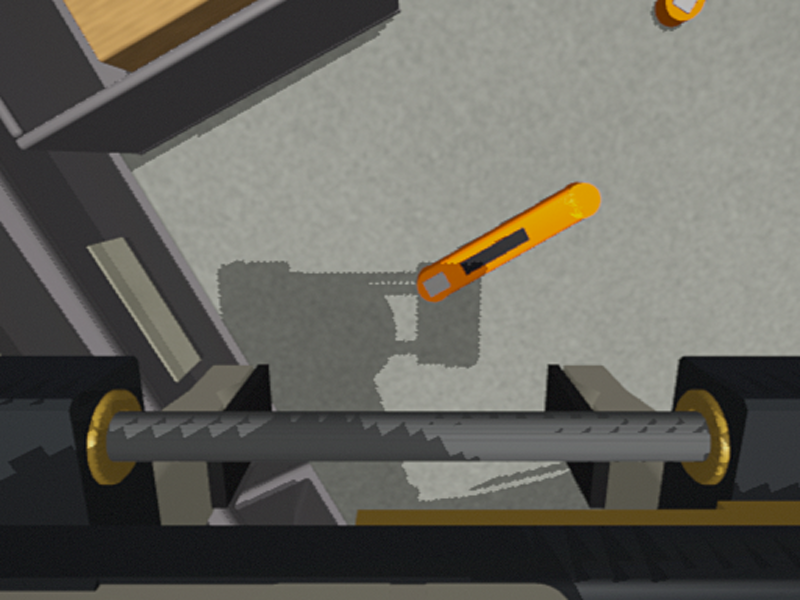

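The wrist picture shows only the far cutter (510,240), because the moves were refused. Each row probably needs all six keys, so I'm retrying with them.

>>> {"fn": "play_rows", "kwargs": {"fingers": 1, "motion": [{"x":0,"y":0,"z":-0.2,"rx":0,"ry":0,"rz":1},{"x":0,"y":0,"z":-0.2,"rx":0,"ry":0,"rz":1},{"x":0,"y":0,"z":-0.2,"rx":0,"ry":0,"rz":1},{"x":0,"y":0,"z":-0.2,"rx":0,"ry":0,"rz":1},{"x":0,"y":0,"z":-0.2,"rx":0,"ry":0,"rz":1},{"x":0,"y":0,"z":-0.2,"rx":0,"ry":0,"rz":1},{"x":0,"y":0,"z":-0.2,"rx":0,"ry":0,"rz":1},{"x":0,"y":0,"z":-0.2,"rx":0,"ry":0,"rz":1},{"x":0,"y":0,"z":-0.2,"rx":0,"ry":0,"rz":1},{"x":0,"y":0,"z":-0.2,"rx":0,"ry":0,"rz":1},{"x":0,"y":0,"z":-0.2,"rx":0,"ry":0,"rz":1},{"x":1,"y":0,"z":0,"rx":0,"ry":0,"rz":0},{"x":1,"y":0,"z":0,"rx":0,"ry":0,"rz":0},{"x":1,"y":0,"z":0,"rx":0,"ry":0,"rz":0},{"x":1,"y":0,"z":0,"rx":0,"ry":0,"rz":0},{"x":1,"y":0,"z":0,"rx":0,"ry":0,"rz":0},{"x":1,"y":0,"z":0,"rx":0,"ry":0,"rz":0},{"x":1,"y":0,"z":0,"rx":0,"ry":0,"rz":0},{"x":1,"y":0,"z":0,"rx":0,"ry":0,"rz":0}]}}

```text
clock: 2.62
tool_pos: [0.3678, 0.4145, 0.3004]
orientation: [-180.0, 0.0, -70.4]
force: [0.7, -0.4, -0.3]
opening: 0.0879
gripper_force: 0.0
```

```bash
cat >> h.py <<'E'
def report(cams,ctrl,name,cols=("yellow","orange","blue")):
    im,c=look(cams,ctrl,name); o=ctrl.get_obs(); print(o['clock'],o['tool_pos'],o['orientation'])
    for col in cols:
        print(col)
        for b in blobs(im,c,col,dict(yellow=.004,orange=.016,blue=.051)[col],200): print(*b)
E
python3 -c "
from h import *
from plant import cams,ctrl
report(cams,ctrl,'w2')"
```

```text
2.675 [0.36817721 0.41234019 0.30072043] [ 1.79990980e+02 -1.49566382e-02 -7.04505851e+01]
yellow
[245.8  53.9] [0.4266 0.2984] 128.1 [93. 20.]
[99.  34.4] [0.5958 0.3361] 18.9 [136. 100.]
orange
[296.8 239.7] [0.287  0.4948] 92.2 [59. 23.]
blue
```

>>> {"fn": "play_rows", "kwargs": {"motion": [{"x":1,"y":0,"z":0,"rx":0,"ry":0,"rz":0},{"x":1,"y":0,"z":0,"rx":0,"ry":0,"rz":0},{"x":1,"y":0,"z":0,"rx":0,"ry":0,"rz":0},{"x":1,"y":0,"z":0,"rx":0,"ry":0,"rz":0},{"x":1,"y":0,"z":0,"rx":0,"ry":0,"rz":0},{"x":1,"y":0,"z":0,"rx":0,"ry":0,"rz":0},{"x":1,"y":0,"z":0,"rx":0,"ry":0,"rz":0},{"x":1,"y":0,"z":0,"rx":0,"ry":0,"rz":0},{"x":1,"y":0,"z":0,"rx":0,"ry":0,"rz":0},{"x":1,"y":0,"z":0,"rx":0,"ry":0,"rz":0},{"x":0,"y":0,"z":0,"rx":0,"ry":0,"rz":0},{"x":0,"y":0,"z":0,"rx":0,"ry":0,"rz":0}]}}

```text
clock: 4.18
tool_pos: [0.4511, 0.1802, 0.3004]
orientation: [-180.0, 0.0, -70.4]
force: [0.0, 0.2, -0.6]
opening: 0.0878
gripper_force: 0.0
```

```bash
python3 -c "
from h import *
from plant import cams,ctrl
report(cams,ctrl,'w3')"
```

```text
4.225 [0.45106346 0.18059315 0.30040357] [-1.79990490e+02  6.53296347e-03 -7.04106502e+01]
yellow
[124.4 196.4] [0.6041 0.2868] 37.4 [122.  97.]
[133.1  63.6] [0.633 0.123] 99.1 [146.  67.]
orange
[264.2 306.3] [0.3768 0.3723] 128.6 [33. 22.]
[245.7 245.8] [0.4313 0.294 ] 127.5 [50. 22.]
blue
[271.8 111.8] [0.4591 0.1186] 140.4 [108.  30.]
```

View pics/w3.png

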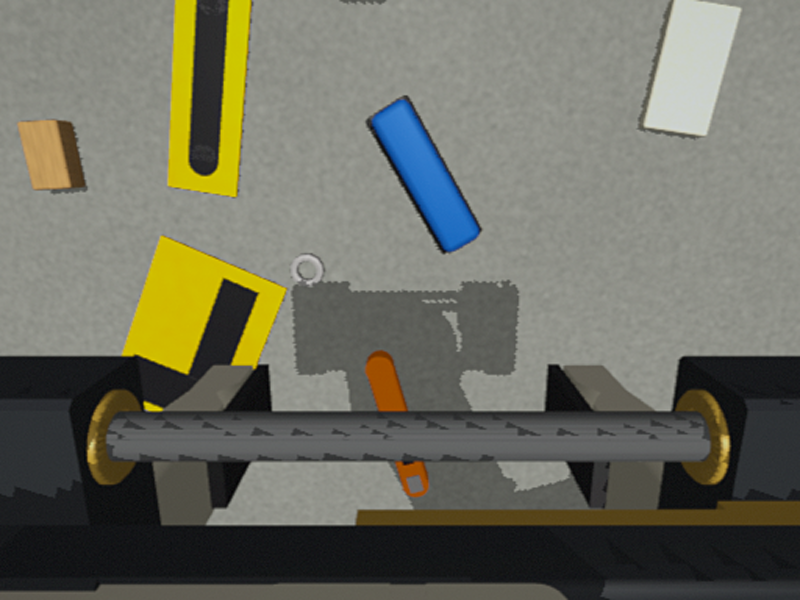

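The w3 picture shows the stapler (425,175), the cutter plate (210,90) and the scanner plate (205,320). There is some loose clutter. On to the scanner.

>>> {"fn": "play_rows", "kwargs": {"motion": [{"x":1,"y":0,"z":0,"rx":0,"ry":0,"rz":0},{"x":1,"y":0,"z":0,"rx":0,"ry":0,"rz":0},{"x":1,"y":0,"z":0,"rx":0,"ry":0,"rz":0},{"x":1,"y":0,"z":0,"rx":0,"ry":0,"rz":0},{"x":1,"y":0,"z":0,"rx":0,"ry":0,"rz":0},{"x":1,"y":0,"z":0,"rx":0,"ry":0,"rz":0},{"x":1,"y":-1,"z":0,"rx":0,"ry":0,"rz":0},{"x":0,"y":-1,"z":0,"rx":0,"ry":0,"rz":0},{"x":0,"y":0,"z":0,"rx":0,"ry":0,"rz":0},{"x":0,"y":0,"z":0,"rx":0,"ry":0,"rz":0}]}}

```text
clock: 5.48
tool_pos: [0.5565, 0.033, 0.3]
orientation: [180.0, 0.0, -70.4]
force: [0.0, 0.0, -0.1]
opening: 0.0878
gripper_force: 0.0
```

```bash
python3 -c "
from h import *
from plant import cams,ctrl
report(cams,ctrl,'w4')"
```

```text
5.525 [0.55636435 0.03288261 0.30030936] [ 1.79982439e+02  4.38091851e-03 -7.03558414e+01]
yellow
[178.3 315.3] [0.5924 0.2882] 35.4 [126.  64.]
[185.3 185.8] [0.6372 0.0989] 103.1 [170.  65.]
[383.7  69.9] [ 0.4532 -0.1198] 26.8 [85. 85.]
orange
blue
[302.7 240.7] [0.4763 0.1015] 143.8 [70. 29.]
[232.1  38.5] [ 0.6297 -0.0854] 25.2 [48. 23.]
[21.7 11.4] [ 0.8414 -0.0369] 16.3 [41. 23.]
```

View pics/w4.png

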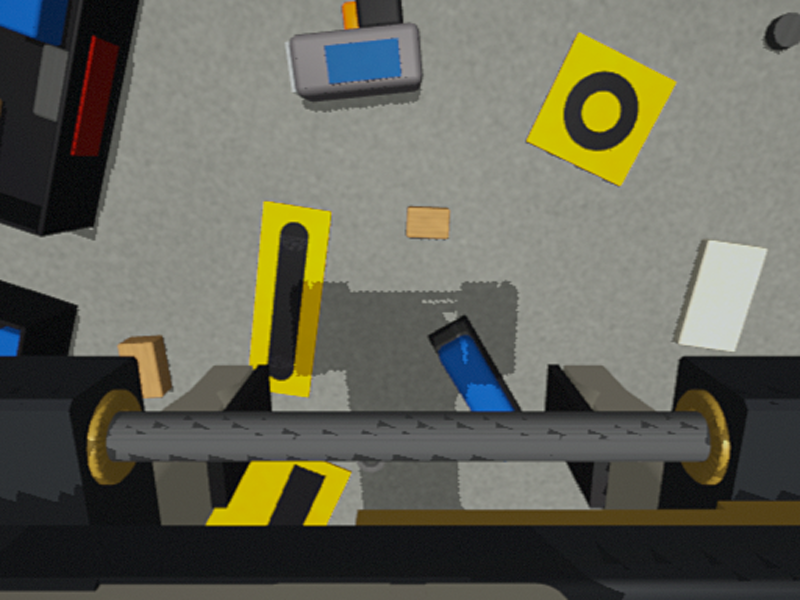

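The scanner head is at (355,60) with its nose to the left (world +x), so its yaw is about 25°. The tape plate is at (605,110). Moving 100 mm further shows the handle.

>>> {"fn": "play_rows", "kwargs": {"motion": [{"x":1,"y":0,"z":0,"rx":0,"ry":0,"rz":0},{"x":1,"y":0,"z":0,"rx":0,"ry":0,"rz":0},{"x":1,"y":0,"z":0,"rx":0,"ry":0,"rz":0},{"x":1,"y":0,"z":0,"rx":0,"ry":0,"rz":0},{"x":0,"y":0,"z":0,"rx":0,"ry":0,"rz":0},{"x":0,"y":0,"z":0,"rx":0,"ry":0,"rz":0}]}}

```text
clock: 6.28
tool_pos: [0.59, -0.0613, 0.3006]
orientation: [-180.0, 0.0, -70.4]
force: [-0.5, 1.3, 0.6]
opening: 0.0873
gripper_force: 0.0
```

```bash
python3 -c "
from h import *
from plant import cams,ctrl
report(cams,ctrl,'w5')
im=cv2.imread('pics/w5_raw.png'); cv2.imwrite('pics/w5c.png',cv2.resize(im[:150,130:330],(800,600),interpolation=cv2.INTER_CUBIC))"
```

```text
6.325 [ 0.59004109 -0.0610474   0.30066497] [-1.79970960e+02  6.47032757e-03 -7.03715543e+01]
yellow
[184.3 305.8] [0.6224 0.1764] 18.1 [61. 33.]
[192.3 230.9] [0.6446 0.0617] 105.7 [83. 64.]
[376.4 152.9] [ 0.4532 -0.1196] 164.8 [85. 85.]
[318.2   8.2] [ 0.5865 -0.2494] 10.7 [61. 18.]
orange
blue
[300.  310.2] [0.4778 0.0993] 152.8 [56. 29.]
[234.2 134. ] [ 0.6302 -0.0863] 25.1 [49. 23.]
[36.  93.9] [ 0.8477 -0.0544] 75.9 [50. 41.]
```

View pics/w5c.png

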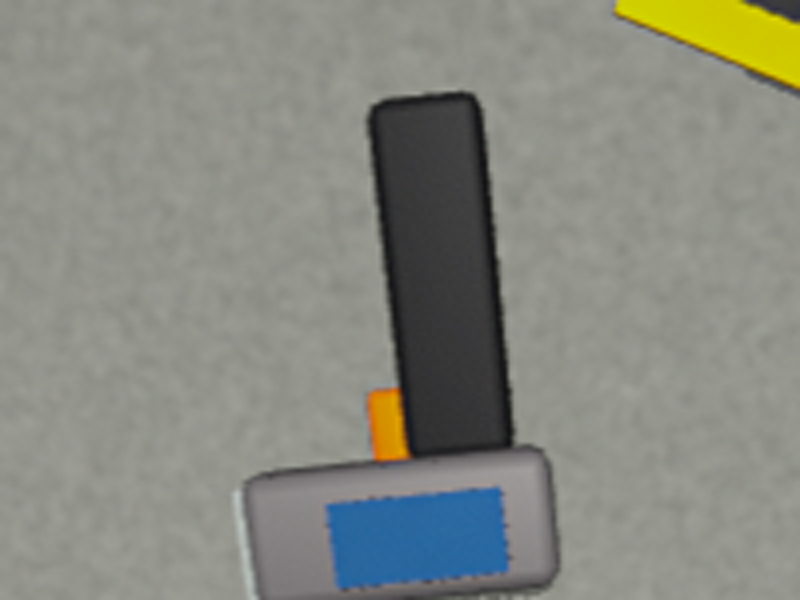

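The crop shows the handle from its tip (425,100) to the neck (459,450), with the head below.

```bash
python3 -c "
from h import *
c=np.load('pics/w5.npy',allow_pickle=True).item()
f=lambda p,z: ray(c,np.array(p)/4+[130,0],z)
h=f([(372,103),(478,97),(399,400),(507,400)],.036); print(h, np.linalg.norm(h[0]-h[1]))
t=(h[0]+h[1])/2;n=(h[2]+h[3])/2; d=(n-t)/np.linalg.norm(n-t); yaw=np.arctan2(d[1],d[0])-np.pi/2
a=f([(425,97)],.036)[0]; e=f([(459,452)],.044)[0]; print('len',np.linalg.norm(e-a),'yaw',np.degrees(yaw))
H=f([(247,480),(545,455)],.044); print(H,np.degrees(np.arctan2(*(H[0]-H[1])[::-1])),np.linalg.norm(H[0]-H[1]))
Rz=lambda y:np.array([[np.cos(y),-np.sin(y)],[np.sin(y),np.cos(y)]])
y=yaw; 
print('origin est tip',a-Rz(y)@[-.014,-.085],'neck',e-Rz(y)@[-.014,.01],'grasp',a-Rz(y)@[-.014,-.085]+Rz(y)@[-.014,-.030])
from plant import cams
for nm in('top','scene'):
  cc=cams.get_calibration(nm); print(nm,[b for b in blobs(cv2.imread(f'pics/{nm}_raw.png'),cc,'blue',.044,40) if .55<b[1][0]<.7 and abs(b[1][1])<.15])
print('wrist',ray(c,[234.2,134],.044))
"
```

```text
[[ 0.67877724 -0.19010726]
 [ 0.65232037 -0.20112529]
 [ 0.6477157  -0.11933521]
 [ 0.61875251 -0.12968557]] 0.028659431812543164
len 0.09312423388806966 yaw 24.43984506974121
[[ 0.68074778 -0.084292  ]
 [ 0.60356768 -0.11918577]] 24.32812477787499 0.08470149110222464
origin est tip [ 0.64335424 -0.11314184] neck [ 0.64355819 -0.11511188] grasp [ 0.64302082 -0.14624606]
top [(array([312.8, 134.8]), array([ 0.6294, -0.0875]), np.float64(26.9), array([44., 20.]))]
scene [(array([196.9, 231.8]), array([ 0.6318, -0.0867]), np.float64(25.9), array([46., 21.]))]
wrist [[ 0.6304677  -0.08563243]]
```

>>> {"fn": "play_rows", "kwargs": {"motion": [{"x":0,"y":0,"z":1,"rx":0,"ry":0,"rz":-0.625},{"x":0,"y":0,"z":1,"rx":0,"ry":0,"rz":-0.625},{"x":0.8,"y":-0.1,"z":1,"rx":0,"ry":0,"rz":0},{"x":0.8,"y":-0.1,"z":1,"rx":0,"ry":0,"rz":0},{"x":0.8,"y":-0.1,"z":1,"rx":0,"ry":0,"rz":0},{"x":0.8,"y":-0.1,"z":1,"rx":0,"ry":0,"rz":0},{"x":0.8,"y":-0.1,"z":1,"rx":0,"ry":0,"rz":0},{"x":0,"y":0,"z":0.8,"rx":0,"ry":0,"rz":0},{"x":0,"y":0,"z":0.8,"rx":0,"ry":0,"rz":0},{"x":0,"y":0,"z":0.8,"rx":0,"ry":0,"rz":0},{"x":0,"y":0,"z":0.6,"rx":0,"ry":0,"rz":0},{"x":0,"y":0,"z":0.6,"rx":0,"ry":0,"rz":0},{"x":0,"y":0,"z":0.4,"rx":0,"ry":0,"rz":0},{"x":0,"y":0,"z":0,"rx":0,"ry":0,"rz":0},{"x":0,"y":0,"z":0,"rx":0,"ry":0,"rz":0}]}}

```text
clock: 8.2
tool_pos: [0.6439, -0.1474, 0.0259]
orientation: [-180.0, -0.0, -65.4]
force: [-0.2, -0.9, 0.3]
opening: 0.0878
gripper_force: 0.0
```

>>> {"fn": "play_rows", "kwargs": {"fingers": -1, "motion": [{"x":0,"y":0,"z":0,"rx":0,"ry":0,"rz":0},{"x":0,"y":0,"z":0,"rx":0,"ry":0,"rz":0},{"x":0,"y":0,"z":0,"rx":0,"ry":0,"rz":0},{"x":0,"y":0,"z":0,"rx":0,"ry":0,"rz":0},{"x":0,"y":0,"z":0,"rx":0,"ry":0,"rz":0},{"x":0,"y":0,"z":0,"rx":0,"ry":0,"rz":0}]}}

```text
clock: 8.95
tool_pos: [0.6435, -0.1474, 0.0254]
orientation: [-180.0, -0.0, -65.4]
force: [1.6, -0.4, -0.6]
opening: 0.0333
gripper_force: 0.3
```

Gripping at 33 mm, against a 32 mm handle. I'll lift, and refine the scanner plate from its corners in w3, at (160,236) and (286,290).

>>> {"fn": "play_rows", "kwargs": {"motion": [{"x":0,"y":0,"z":0,"rx":0,"ry":0,"rz":0},{"x":0,"y":0,"z":0,"rx":0,"ry":0,"rz":0},{"x":0,"y":0,"z":-0.3,"rx":0,"ry":0,"rz":0},{"x":0,"y":0,"z":-0.7,"rx":0,"ry":0,"rz":0},{"x":0,"y":0,"z":-1,"rx":0,"ry":0,"rz":0},{"x":0,"y":0,"z":-1,"rx":0,"ry":0,"rz":0},{"x":0,"y":0,"z":-1,"rx":0,"ry":0,"rz":0},{"x":0,"y":0,"z":-0.5,"rx":0,"ry":0,"rz":0},{"x":0,"y":0,"z":0,"rx":0,"ry":0,"rz":0}]}}

```text
clock: 10.07
tool_pos: [0.6439, -0.1473, 0.1392]
orientation: [-179.9, -0.0, -65.4]
force: [-0.1, 0.5, -3.2]
opening: 0.0319
gripper_force: 30.0
```

```bash
python3 -c "
from h import *
def fine(n,pts):
    g=cv2.cvtColor(cv2.imread(f'pics/{n}_raw.png'),cv2.COLOR_BGR2HSV)[:,:,1]
    p=np.float32(pts).reshape(-1,1,2)*.64
    return cv2.cornerSubPix(g,p,(4,4),(-1,-1),(3,50,.01)).reshape(-1,2)
c=np.load('pics/w3.npy',allow_pickle=True).item()
u=fine('w3',[(160,236),(286,290)]); w=ray(c,u,.004); d=w[0]-w[1]; y=np.arctan2(d[1],d[0]); 
print('px',u/.64,'w',w,np.linalg.norm(d),np.degrees(y),'ctr',w.mean(0)+.0775*np.array([-np.sin(y),np.cos(y)]))
c=np.load('pics/w4.npy',allow_pickle=True).item()
w=ray(c,fine('w4',[(264,203),(330,212),(310,395)]),.004); print('cutter plate',w,np.linalg.norm(w[0]-w[1]),np.linalg.norm(w[1]-w[2]),(w[0]+w[2])/2, np.degrees(np.arctan2(*(w[2]-w[1])[::-1])))
from plant import ctrl; o=ctrl.get_obs(); print(o['tool_pos'],o['orientation'],o['opening'],o['gripper_force'])
"
```

```text
px [[160.78172 234.19772]
 [286.54712 288.09448]] w [[0.64457235 0.23539617]
 [0.53523702 0.2443483 ]] 0.10970121164215023 -4.680808983281983 ctr [0.59622905 0.31711375]
cutter plate [[0.67842224 0.03356762]
 [0.62483168 0.0230271 ]
 [0.59469791 0.18507017]] 0.05461730796913276 0.16482111360575918 [0.63656008 0.10931889] 100.53447568823745
[ 0.64388925 -0.14734573  0.13920903] [-1.79880279e+02 -4.49219747e-02 -6.54014144e+01] 0.03194715618441451 29.998732209205627
```

>>> {"fn": "play_rows", "kwargs": {"motion": [{"x":0,"y":0,"z":0,"rx":0,"ry":0,"rz":0.9},{"x":0,"y":0,"z":0,"rx":0,"ry":0,"rz":0.9},{"x":0,"y":0,"z":0,"rx":0,"ry":0,"rz":0.9},{"x":0,"y":0,"z":0,"rx":0,"ry":0,"rz":0.9},{"x":0,"y":0,"z":0,"rx":0,"ry":0,"rz":0.9},{"x":0,"y":0,"z":0,"rx":0,"ry":0,"rz":0.9},{"x":0,"y":0,"z":0,"rx":0,"ry":0,"rz":0.9},{"x":0,"y":0,"z":0,"rx":0,"ry":0,"rz":1},{"x":-0.6,"y":0.13,"z":0,"rx":0,"ry":0,"rz":0},{"x":-1,"y":0.23,"z":0,"rx":0,"ry":0,"rz":0},{"x":-1,"y":0.23,"z":0,"rx":0,"ry":0,"rz":0},{"x":-1,"y":0.23,"z":0,"rx":0,"ry":0,"rz":0},{"x":-1,"y":0.23,"z":0,"rx":0,"ry":0,"rz":0},{"x":-1,"y":0.23,"z":0,"rx":0,"ry":0,"rz":0},{"x":-1,"y":0.23,"z":0,"rx":0,"ry":0,"rz":0},{"x":-1,"y":0.23,"z":0,"rx":0,"ry":0,"rz":0},{"x":-1,"y":0.23,"z":0,"rx":0,"ry":0,"rz":0},{"x":-1,"y":0.23,"z":0,"rx":0,"ry":0,"rz":0},{"x":-1,"y":0.23,"z":0,"rx":0,"ry":0,"rz":0}]}}

```text
clock: 12.45
tool_pos: [0.6031, 0.1229, 0.1371]
orientation: [179.9, -0.0, -94.5]
force: [-0.2, -0.0, -1.6]
opening: 0.0319
gripper_force: 30.0
```

>>> {"fn": "play_rows", "kwargs": {"motion": [{"x":-1,"y":0.23,"z":0,"rx":0,"ry":0,"rz":0},{"x":-1,"y":0.23,"z":0,"rx":0,"ry":0,"rz":0},{"x":-1,"y":0.23,"z":0,"rx":0,"ry":0,"rz":0},{"x":-1,"y":0.23,"z":0,"rx":0,"ry":0,"rz":0},{"x":-1,"y":0.23,"z":0,"rx":0,"ry":0,"rz":0},{"x":-1,"y":0.23,"z":0,"rx":0,"ry":0,"rz":0},{"x":-1,"y":0.23,"z":0,"rx":0,"ry":0,"rz":0},{"x":-0.27,"y":0.1,"z":1,"rx":0,"ry":0,"rz":0},{"x":0,"y":0,"z":1,"rx":0,"ry":0,"rz":0},{"x":0,"y":0,"z":0.7,"rx":0,"ry":0,"rz":0},{"x":0,"y":0,"z":0.5,"rx":0,"ry":0,"rz":0},{"x":0,"y":0,"z":0,"rx":0,"ry":0,"rz":0},{"x":0,"y":0,"z":0,"rx":0,"ry":0,"rz":0}]}}

```text
clock: 14.08
tool_pos: [0.5767, 0.3065, 0.0587]
orientation: [-179.9, 0.0, -94.6]
force: [0.2, 0.1, -1.9]
opening: 0.0316
gripper_force: 30.0
```

Run:
```python
from h import *
from plant import cams,ctrl
o=ctrl.get_obs(); print(o['tool_pos'],o['orientation'],o['opening'])
im,c=look(cams,ctrl,"w6")
t=cams.snapshot("scene"); a=cv2.resize(im,(400,300)); b=cv2.resize(t[170:290,260:420],(400,300),interpolation=cv2.INTER_CUBIC)
cv2.imwrite("pics/p1.png",np.hstack([a,b]))
```

```text
[0.576657   0.3064899  0.05865095] [-1.79946024e+02  4.09699783e-02 -9.46031611e+01] 0.03160986071203497
```

View pics/p1.png

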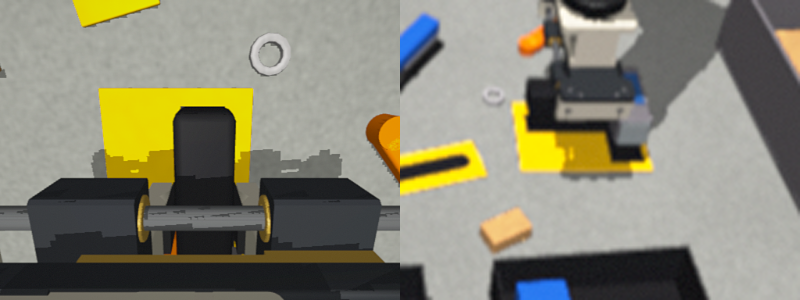

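The left picture (wrist) shows the plate's -y edge from (99,88) to (251,87), with the handle tip at (205,108). The right picture (scene) shows the scanner over its plate. I'll measure the plate edge now that it's close.

Run:
```python
from h import *
c=np.load('pics/w6.npy',allow_pickle=True).item()
g=cv2.cvtColor(cv2.imread('pics/w6_raw.png'),cv2.COLOR_BGR2HSV)[:,:,1]
p=np.float32([(99,88),(251,87)]).reshape(-1,1,2)*1.28
u=cv2.cornerSubPix(g,p,(5,5),(-1,-1),(3,50,.01)).reshape(-1,2)
w=ray(c,u,.004); d=w-w[::-1]; d=d[0]*(1 if d[0][0]>0 else -1); y=np.arctan2(d[1],d[0])
Rz=np.array([[np.cos(y),-np.sin(y)],[np.sin(y),np.cos(y)]])
ctr=w.mean(0)+Rz@[0,.0775]; print(u/1.28,np.linalg.norm(d),np.degrees(y),'plate',ctr,'TCP target',ctr+Rz@[-.019,-.010])
z=.0587-.0254+.036
h=ray(c,np.array([(205,106)])*1.28,z); print('tip',h,'expected',np.array([.5767,.3065])+Rz@[0,-.055])
```

```text
[[ 98.01567  88.01776]
 [252.72928  88.01215]] 0.1097987399969212 -4.564187874045605 plate [0.59677127 0.31666195] TCP target [0.57703576 0.30820561]
tip [[0.57039041 0.24775928]] expected [0.57232333 0.25167442]
```

```bash
python3 -c "
import cv2
im=cv2.imread('pics/w6_raw.png'); cv2.imwrite('pics/w6c.png',cv2.resize(im[100:240,110:340],(805*4//5*115//115,392),interpolation=cv2.INTER_CUBIC))"
```

```text
(no output)
```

View pics/w6c.png

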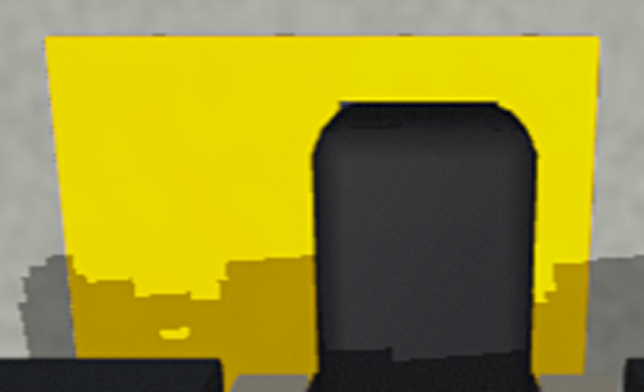

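The black strip at rows 103–128 is the plate's printed outline showing past the tip, and the handle tip proper is near row 128, as expected. Nudging +1.2 mm in y, lowering and releasing.

>>> {"fn": "play_rows", "kwargs": {"motion": [{"x":-0.05,"y":-0.01,"z":0.4,"rx":0,"ry":0,"rz":0},{"x":0,"y":0,"z":0.4,"rx":0,"ry":0,"rz":0},{"x":0,"y":0,"z":0.25,"rx":0,"ry":0,"rz":0},{"x":0,"y":0,"z":0.1,"rx":0,"ry":0,"rz":0},{"x":0,"y":0,"z":0,"rx":0,"ry":0,"rz":0},{"x":0,"y":0,"z":0,"rx":0,"ry":0,"rz":0}]}}

```text
clock: 14.92
tool_pos: [0.5763, 0.3073, 0.0294]
orientation: [180.0, -0.0, -94.6]
force: [-3.6, -2.0, 4.8]
opening: 0.0317
gripper_force: 30.0
```

>>> {"fn": "play_rows", "kwargs": {"fingers": 1, "motion": [{"x":0,"y":0,"z":0,"rx":0,"ry":0,"rz":0},{"x":0,"y":0,"z":0,"rx":0,"ry":0,"rz":0},{"x":0,"y":0,"z":0,"rx":0,"ry":0,"rz":0},{"x":0,"y":0,"z":0,"rx":0,"ry":0,"rz":0},{"x":0,"y":0,"z":0,"rx":0,"ry":0,"rz":0},{"x":0,"y":0,"z":-0.5,"rx":0,"ry":0,"rz":0},{"x":0,"y":0,"z":-1,"rx":0,"ry":0,"rz":0},{"x":0,"y":0,"z":-1,"rx":0,"ry":0,"rz":0},{"x":0,"y":0,"z":-1,"rx":0,"ry":0,"rz":0},{"x":0,"y":0,"z":-1,"rx":0,"ry":0,"rz":0},{"x":0,"y":0,"z":-1,"rx":0,"ry":0,"rz":0},{"x":0,"y":0,"z":-1,"rx":0,"ry":0,"rz":0},{"x":0,"y":0,"z":-1,"rx":0,"ry":0,"rz":0},{"x":-1,"y":0,"z":-1,"rx":0,"ry":0,"rz":0},{"x":-1,"y":0,"z":-1,"rx":0,"ry":0,"rz":0},{"x":-1,"y":0,"z":-1,"rx":0,"ry":0,"rz":0},{"x":-1,"y":0,"z":-1,"rx":0,"ry":0,"rz":0},{"x":-1,"y":0,"z":0,"rx":0,"ry":0,"rz":0},{"x":0,"y":0,"z":0,"rx":0,"ry":0,"rz":0},{"x":0,"y":0,"z":0,"rx":0,"ry":0,"rz":0}]}}

```text
clock: 17.42
tool_pos: [0.5863, 0.4316, 0.3169]
orientation: [180.0, -0.0, -94.6]
force: [0.4, -0.2, -0.4]
opening: 0.0874
gripper_force: 0.0
```

```bash
python3 -c "
from h import *
from plant import cams,ctrl
report(cams,ctrl,'w7')
im=cv2.imread('pics/w7_raw.png'); cv2.imwrite('pics/w7v.png',cv2.resize(im[:240],(800,375),interpolation=cv2.INTER_CUBIC))"
```

```text
17.475 [0.58635436 0.43138699 0.31692892] [-1.79999971e+02 -1.07068572e-02 -9.46135556e+01]
yellow
[244.2  64. ] [0.5965 0.3132] 85.5 [153. 110.]
orange
[488.4 194.3] [0.2861 0.5017] 92.3 [73. 23.]
blue
[248.9 109.9] [0.5939 0.3668] 176.1 [49. 23.]
[24.1  8.9] [0.8244 0.2432] 130.5 [20. 17.]
```

View pics/w7v.png

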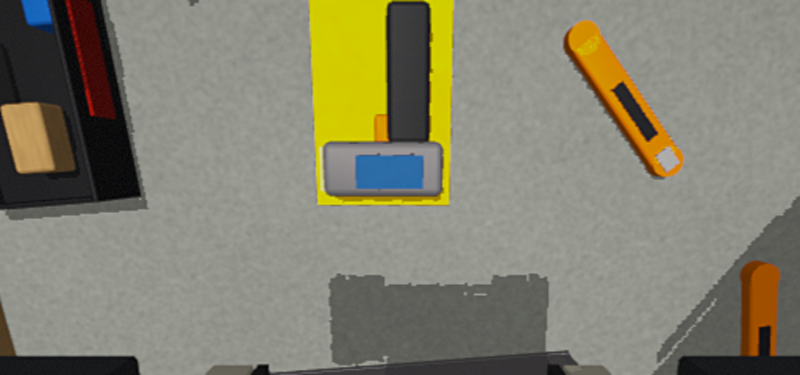

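The scanner sits on its plate, turned correctly, and the outline is covered; the panel check agrees to about 2 mm. Cutter A is visible at (623,98). Next is the stapler.

>>> {"fn": "play_rows", "kwargs": {"motion": [{"x":1,"y":0.8,"z":0.27,"rx":0,"ry":0,"rz":0},{"x":1,"y":0.8,"z":0.27,"rx":0,"ry":0,"rz":0},{"x":1,"y":0.8,"z":0.27,"rx":0,"ry":0,"rz":0},{"x":1,"y":0.8,"z":0.27,"rx":0,"ry":0,"rz":0},{"x":1,"y":0.8,"z":0.27,"rx":0,"ry":0,"rz":0},{"x":1,"y":0.8,"z":0.27,"rx":0,"ry":0,"rz":0},{"x":1,"y":0.8,"z":0.27,"rx":0,"ry":0,"rz":0},{"x":1,"y":0.8,"z":0.27,"rx":0,"ry":0,"rz":0},{"x":1,"y":0.8,"z":0.27,"rx":0,"ry":0,"rz":0},{"x":1,"y":0.8,"z":0.27,"rx":0,"ry":0,"rz":0},{"x":0,"y":0,"z":0,"rx":0,"ry":0,"rz":-1},{"x":0,"y":0,"z":0,"rx":0,"ry":0,"rz":-1},{"x":0,"y":0,"z":0,"rx":0,"ry":0,"rz":-1},{"x":0,"y":0,"z":0,"rx":0,"ry":0,"rz":-1},{"x":0,"y":0,"z":0,"rx":0,"ry":0,"rz":-1},{"x":0,"y":0,"z":0,"rx":0,"ry":0,"rz":-1},{"x":0,"y":0,"z":0,"rx":0,"ry":0,"rz":-1},{"x":0,"y":0,"z":0,"rx":0,"ry":0,"rz":-1},{"x":0,"y":0,"z":0,"rx":0,"ry":0,"rz":-1}]}}

```text
clock: 19.85
tool_pos: [0.367, 0.198, 0.2494]
orientation: [-180.0, 0.0, -58.5]
force: [0.2, 0.2, -0.2]
opening: 0.0877
gripper_force: 0.0
```

>>> {"fn": "play_rows", "kwargs": {"motion": [{"x":0,"y":0,"z":0,"rx":0,"ry":0,"rz":-1},{"x":0,"y":0,"z":0,"rx":0,"ry":0,"rz":-1},{"x":0,"y":0,"z":0,"rx":0,"ry":0,"rz":-1},{"x":0,"y":0,"z":0,"rx":0,"ry":0,"rz":-1},{"x":0,"y":0,"z":0,"rx":0,"ry":0,"rz":-0.75},{"x":0,"y":0,"z":0,"rx":0,"ry":0,"rz":0},{"x":0,"y":0,"z":0,"rx":0,"ry":0,"rz":0}]}}

```text
clock: 20.72
tool_pos: [0.367, 0.1985, 0.2493]
orientation: [-180.0, 0.0, -39.7]
force: [0.5, 0.1, 0.2]
opening: 0.0879
gripper_force: 0.0
```

```bash
python3 -c "
from h import *
from plant import cams,ctrl
report(cams,ctrl,'w8')
im=cv2.imread('pics/w8_raw.png'); cv2.imwrite('pics/w8v.png',cv2.resize(im[:220,100:420],(800,550),interpolation=cv2.INTER_CUBIC))"
```

```text
20.775 [0.36704256 0.19861273 0.24926844] [-1.79977332e+02  1.73388877e-03 -3.96728175e+01]
yellow
[53.9 56.7] [0.5955 0.2917] 135.3 [134. 115.]
orange
[155.7 196.3] [0.4187 0.3102] 126.8 [69. 24.]
blue
[263.7  53.8] [0.4528 0.1239] 140.1 [94. 30.]
```

View pics/w8v.png

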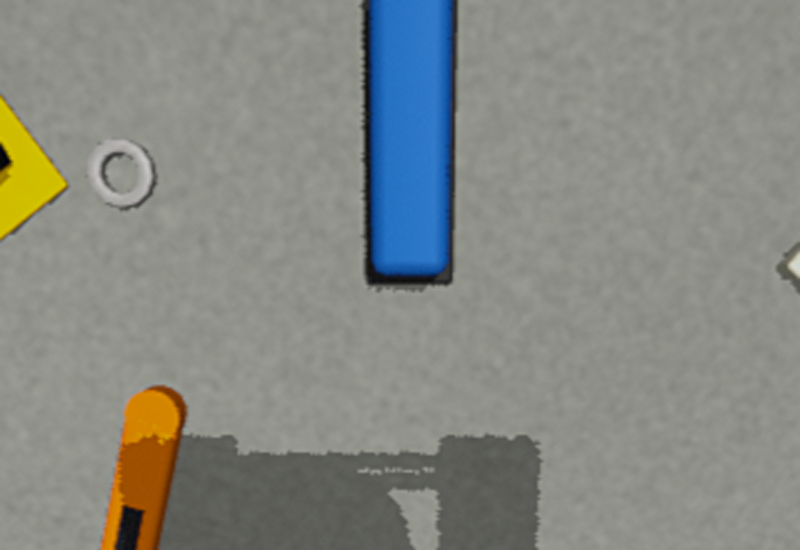

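Stapler is aligned with the tool; the base's near end is at crop (410,283).

```bash
python3 -c "
from h import *
c=np.load('pics/w8.npy',allow_pickle=True).item()
d=np.array([np.cos(np.radians(-39.75)),np.sin(np.radians(-39.75))]); n=np.array([d[1],-d[0]])
for z in (.0,.010): e=ray(c,[(264,113.2)],z)[0]; print(e,e+.06*d)
t=ray(c,[(264,109.5)],.045)[0]; print('arm end',t)
ctr=np.array([.4528,.1239]); tcp=np.array([.36704,.19861]); 
e=ray(c,[(264,113.2)],.005)[0]+.06*d
print('axis offset tool y',(ctr-tcp)@n,'fwd',(e-tcp)@d)
c=np.load('pics/w3.npy',allow_pickle=True).item(); print('w3 base far/near corners',ray(c,np.array([(370,122),(450,252)])*.64,.005))
"
```

```text
[0.41076314 0.1576073 ] [0.45689365 0.11924096]
[0.41101657 0.15750335] [0.45714708 0.11913701]
arm end [0.41461096 0.15490782]
axis offset tool y 0.0026018844643532144 fwd 0.11996556094935602
w3 base far/near corners [[0.51119317 0.0958702 ]
 [0.41708566 0.16965068]]
```

>>> {"fn": "play_rows", "kwargs": {"motion": [{"x":0.8,"y":0.1,"z":1,"rx":0,"ry":0,"rz":0},{"x":0.8,"y":0,"z":1,"rx":0,"ry":0,"rz":0},{"x":0.8,"y":0,"z":1,"rx":0,"ry":0,"rz":0},{"x":0.8,"y":0,"z":1,"rx":0,"ry":0,"rz":0},{"x":0.8,"y":0,"z":0.8,"rx":0,"ry":0,"rz":0},{"x":0.8,"y":0,"z":0.6,"rx":0,"ry":0,"rz":0},{"x":0,"y":0,"z":1,"rx":0,"ry":0,"rz":0},{"x":0,"y":0,"z":1,"rx":0,"ry":0,"rz":0},{"x":0,"y":0,"z":0.7,"rx":0,"ry":0,"rz":0},{"x":0,"y":0,"z":0.45,"rx":0,"ry":0,"rz":0},{"x":0,"y":0,"z":0,"rx":0,"ry":0,"rz":0},{"x":0,"y":0,"z":0,"rx":0,"ry":0,"rz":0}]}}

```text
clock: 22.28
tool_pos: [0.4583, 0.1208, 0.0359]
orientation: [-180.0, -0.0, -39.6]
force: [1.1, 0.6, -0.1]
opening: 0.0875
gripper_force: 0.0
```

>>> {"fn": "play_rows", "kwargs": {"fingers": -1, "motion": [{"x":0,"y":0,"z":0,"rx":0,"ry":0,"rz":0},{"x":0,"y":0,"z":0,"rx":0,"ry":0,"rz":0},{"x":0,"y":0,"z":0,"rx":0,"ry":0,"rz":0},{"x":0,"y":0,"z":0,"rx":0,"ry":0,"rz":0},{"x":0,"y":0,"z":0,"rx":0,"ry":0,"rz":0},{"x":0,"y":0,"z":0,"rx":0,"ry":0,"rz":0},{"x":0,"y":0,"z":0,"rx":0,"ry":0,"rz":0},{"x":0,"y":0,"z":0,"rx":0,"ry":0,"rz":0},{"x":0,"y":0,"z":-0.3,"rx":0,"ry":0,"rz":0},{"x":0,"y":0,"z":-0.7,"rx":0,"ry":0,"rz":0},{"x":0,"y":0,"z":-1,"rx":0,"ry":0,"rz":0},{"x":0,"y":0,"z":-1,"rx":0,"ry":0,"rz":0},{"x":0,"y":0,"z":-1,"rx":0,"ry":0,"rz":0},{"x":0,"y":0,"z":-0.5,"rx":0,"ry":0,"rz":0},{"x":0,"y":0,"z":0,"rx":0,"ry":0,"rz":0}]}}

```text
clock: 24.15
tool_pos: [0.4582, 0.1207, 0.1485]
orientation: [-179.9, -0.0, -39.6]
force: [-0.2, -0.5, -2.8]
opening: 0.0301
gripper_force: 30.0
```

>>> {"fn": "play_rows", "kwargs": {"motion": [{"x":0,"y":0,"z":0,"rx":0,"ry":0,"rz":0.9},{"x":0,"y":0,"z":0,"rx":0,"ry":0,"rz":1},{"x":0,"y":0,"z":0,"rx":0,"ry":0,"rz":1},{"x":0,"y":0,"z":0,"rx":0,"ry":0,"rz":1},{"x":0,"y":0,"z":0,"rx":0,"ry":0,"rz":1},{"x":0,"y":0,"z":0,"rx":0,"ry":0,"rz":1},{"x":0,"y":0,"z":0,"rx":0,"ry":0,"rz":1},{"x":0,"y":0,"z":0,"rx":0,"ry":0,"rz":1},{"x":0,"y":0,"z":0,"rx":0,"ry":0,"rz":1},{"x":0,"y":0,"z":0,"rx":0,"ry":0,"rz":1},{"x":0,"y":0,"z":0,"rx":0,"ry":0,"rz":1},{"x":0,"y":0,"z":0,"rx":0,"ry":0,"rz":1},{"x":0,"y":0,"z":0,"rx":0,"ry":0,"rz":1},{"x":0.8,"y":-0.4,"z":0,"rx":0,"ry":0,"rz":0},{"x":1,"y":-0.5,"z":0,"rx":0,"ry":0,"rz":0},{"x":1,"y":-0.5,"z":0,"rx":0,"ry":0,"rz":0},{"x":1,"y":-0.5,"z":0,"rx":0,"ry":0,"rz":0},{"x":1,"y":-0.5,"z":0,"rx":0,"ry":0,"rz":0},{"x":1,"y":-0.5,"z":0,"rx":0,"ry":0,"rz":0},{"x":1,"y":-0.5,"z":0,"rx":0,"ry":0,"rz":0}]}}

```text
clock: 26.65
tool_pos: [0.5389, -0.0522, 0.1463]
orientation: [179.9, -0.0, -91.2]
force: [0.2, 0.0, -1.3]
opening: 0.0296
gripper_force: 30.0
```

>>> {"fn": "play_rows", "kwargs": {"motion": [{"x":1,"y":-0.5,"z":0,"rx":0,"ry":0,"rz":0},{"x":1,"y":-0.5,"z":0,"rx":0,"ry":0,"rz":0},{"x":1,"y":-0.5,"z":0,"rx":0,"ry":0,"rz":0},{"x":1,"y":-0.5,"z":0,"rx":0,"ry":0,"rz":0},{"x":1,"y":-0.3,"z":0,"rx":0,"ry":0,"rz":0},{"x":0.5,"y":0,"z":0,"rx":0,"ry":0,"rz":0},{"x":0,"y":0,"z":0,"rx":0,"ry":0,"rz":0},{"x":0,"y":0,"z":0,"rx":0,"ry":0,"rz":0}]}}

```text
clock: 27.65
tool_pos: [0.5935, -0.1894, 0.1475]
orientation: [180.0, 0.0, -91.2]
force: [0.1, -0.6, -3.2]
opening: 0.03
gripper_force: 30.0
```

```bash
python3 -c "
from h import *
from plant import cams,ctrl
report(cams,ctrl,'w9')
im=cv2.imread('pics/w9_raw.png'); cv2.imwrite('pics/w9v.png',cv2.resize(im[:240,100:420],(800,600),interpolation=cv2.INTER_CUBIC))"
```

```text
27.7 [ 0.59366167 -0.18922139  0.14764948] [ 1.79976325e+02  1.04566493e-02 -9.11721587e+01]
yellow
[428.3 224.6] [ 0.4457 -0.1542] 172.0 [92. 16.]
[256.5  69.2] [ 0.5941 -0.285 ] 89.6 [99. 84.]
orange
blue
[261.1 309.9] [ 0.5941 -0.1026] 178.9 [54. 28.]
[261.2 200.9] [ 0.5924 -0.1915] 88.7 [92. 54.]
[491.9  10.4] [ 0.4456 -0.3132] 167.7 [26. 12.]
```

View pics/w9v.png

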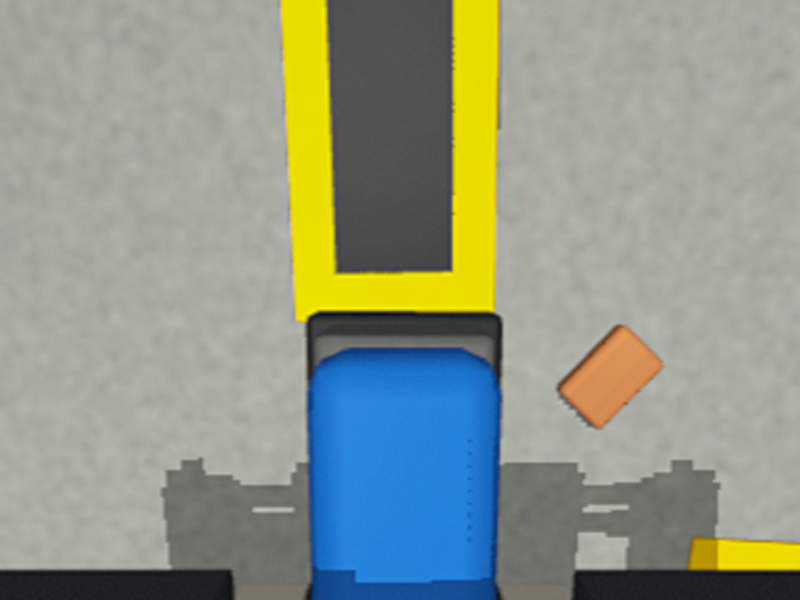

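The stapler plate is ahead: the outline's near end runs (336,272)–(452,270), its sides reach the picture top at x 328 and 452, and the held base's front edge is at (405,314).

```bash
python3 -c "
from h import *
c=np.load('pics/w9.npy',allow_pickle=True).item()
f=lambda p,z: ray(c,np.array(p)/2.5+[100,0],z)
o=f([(336,272),(452,270),(328,1),(452,1)],.004); print(o)
P=f([(299,312),(494,312),(281,1),(499,1)],.004); print(P, P[0]-P[1])
for q in(o,P):
  a=(q[0]+q[1])/2;b=(q[2]+q[3])/2; d=(b-a)/np.linalg.norm(b-a); print('yaw',np.degrees(np.arctan2(d[1],d[0])),'ctr',(a+.06*d))
print('base tip',f([(405,314)],.122),f([(405,314)],.112),'arm axis',f([(405,400)],.163))
"
```

```text
[[ 0.61255285 -0.25625196]
 [ 0.57523771 -0.25613479]
 [ 0.61178937 -0.33432583]
 [ 0.57489667 -0.33360062]]
[[ 0.62510482 -0.24388905]
 [ 0.56162106 -0.2426285 ]
 [ 0.62577134 -0.33460067]
 [ 0.56091159 -0.33332571]] [ 0.06348376 -0.00126055]
yaw -90.40686018430299 ctr [ 0.59346922 -0.31619187]
yaw -90.01356725785179 ctr [ 0.59334873 -0.30325877]
base tip [[ 0.59092736 -0.24975529]] [[ 0.59090046 -0.24914598]] arm axis [[ 0.59127298 -0.23982535]]
```

>>> {"fn": "play_rows", "kwargs": {"motion": [{"x":0,"y":0,"z":0,"rx":0,"ry":0,"rz":-0.15},{"x":0.8,"y":-0.06,"z":0,"rx":0,"ry":0,"rz":0},{"x":1,"y":0,"z":0,"rx":0,"ry":0,"rz":0},{"x":1,"y":0,"z":0.2,"rx":0,"ry":0,"rz":0},{"x":1,"y":0,"z":0.5,"rx":0,"ry":0,"rz":0},{"x":0.8,"y":0,"z":0.8,"rx":0,"ry":0,"rz":0},{"x":0.5,"y":0,"z":0.8,"rx":0,"ry":0,"rz":0},{"x":0,"y":0,"z":0.8,"rx":0,"ry":0,"rz":0},{"x":0,"y":0,"z":0.5,"rx":0,"ry":0,"rz":0},{"x":0,"y":0,"z":0.3,"rx":0,"ry":0,"rz":0},{"x":0,"y":0,"z":0.2,"rx":0,"ry":0,"rz":0},{"x":0,"y":0,"z":0.1,"rx":0,"ry":0,"rz":0},{"x":0,"y":0,"z":0,"rx":0,"ry":0,"rz":0},{"x":0,"y":0,"z":0,"rx":0,"ry":0,"rz":0}]}}

```text
clock: 29.45
tool_pos: [0.5944, -0.3175, 0.0434]
orientation: [-180.0, -0.0, -90.6]
force: [-0.9, 0.8, -1.4]
opening: 0.0295
gripper_force: 30.0
```

>>> {"fn": "play_rows", "kwargs": {"motion": [{"x":0,"y":0,"z":0.15,"rx":0,"ry":0,"rz":0},{"x":0,"y":0,"z":0,"rx":0,"ry":0,"rz":0},{"x":0,"y":0,"z":0,"rx":0,"ry":0,"rz":0}]}}

```text
clock: 29.82
tool_pos: [0.5945, -0.3175, 0.0393]
orientation: [-180.0, -0.0, -90.6]
force: [1.3, 0.3, -0.2]
opening: 0.0297
gripper_force: 30.0
```

>>> {"fn": "play_rows", "kwargs": {"fingers": 1, "motion": [{"x":0,"y":0,"z":0,"rx":0,"ry":0,"rz":0},{"x":0,"y":0,"z":0,"rx":0,"ry":0,"rz":0},{"x":0,"y":0,"z":0,"rx":0,"ry":0,"rz":0},{"x":0,"y":0,"z":0,"rx":0,"ry":0,"rz":0},{"x":0,"y":0,"z":0,"rx":0,"ry":0,"rz":0},{"x":0,"y":0,"z":-0.5,"rx":0,"ry":0,"rz":0},{"x":0,"y":0,"z":-1,"rx":0,"ry":0,"rz":0},{"x":0,"y":0,"z":-1,"rx":0,"ry":0,"rz":0},{"x":0,"y":0,"z":-1,"rx":0,"ry":0,"rz":0},{"x":0,"y":0,"z":-1,"rx":0,"ry":0,"rz":0},{"x":-1,"y":0,"z":-1,"rx":0,"ry":0,"rz":0},{"x":-1,"y":0,"z":-1,"rx":0,"ry":0,"rz":0},{"x":-1,"y":0,"z":-1,"rx":0,"ry":0,"rz":0},{"x":-1,"y":0,"z":-1,"rx":0,"ry":0,"rz":0},{"x":-1,"y":0,"z":-1,"rx":0,"ry":0,"rz":0},{"x":0,"y":0,"z":0,"rx":0,"ry":0,"rz":0},{"x":0,"y":0,"z":0,"rx":0,"ry":0,"rz":0}]}}

```text
clock: 31.95
tool_pos: [0.5951, -0.1924, 0.2769]
orientation: [-180.0, 0.0, -90.6]
force: [0.2, 0.0, -0.5]
opening: 0.0875
gripper_force: 0.0
```

```bash
python3 -c "
from h import *
from plant import cams,ctrl
report(cams,ctrl,'w10')
im=cv2.imread('pics/w10_raw.png'); cv2.imwrite('pics/w10v.png',cv2.resize(im[:220,150:410],(780,660*10//11),interpolation=cv2.INTER_CUBIC))"
```

```text
32.0 [ 0.59496165 -0.19269389  0.27624787] [ 1.79959172e+02  1.32451513e-02 -9.06201519e+01]
yellow
[220.8 326. ] [0.6519 0.0353] 16.6 [55. 18.]
[372.9 220.3] [ 0.4516 -0.1184] 2.1 [26. 26.]
[372.2 210.6] [ 0.4535 -0.131 ] 9.3 [107.  83.]
[260.  67.] [ 0.5935 -0.3022] 90.6 [140.  85.]
orange
blue
[434.8  25.1] [ 0.4228 -0.3353] 12.0 [59. 43.]
[260.4  50.9] [ 0.593  -0.3132] 89.5 [96. 30.]
```

View pics/w10v.png

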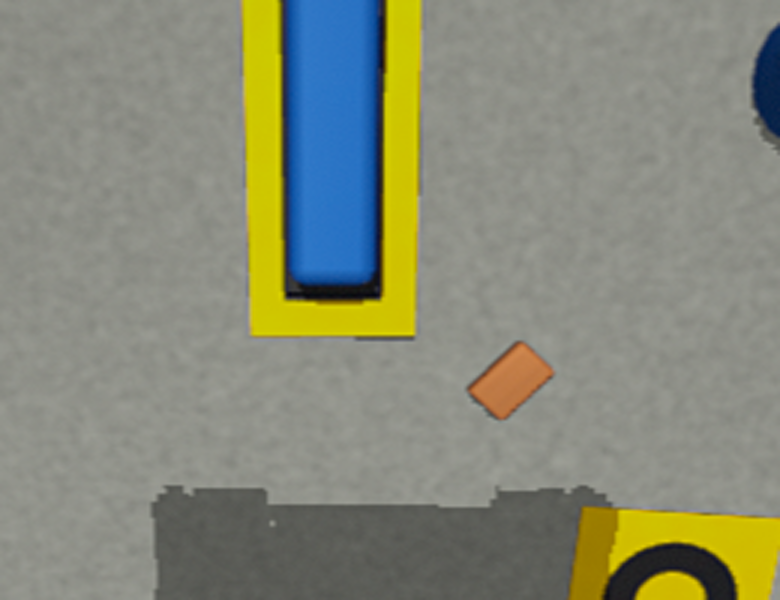

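The stapler sits inside its outline with even margins (36/32 px at the sides, 38 px at the end). Next is the cutter, measured from the full view in w7: ends (572,25) and (677,175).

Run:
```python
from h import *
c=np.load('pics/w7.npy',allow_pickle=True).item(); im=cv2.imread('pics/w7_raw.png')
hsv=cv2.cvtColor(im,cv2.COLOR_BGR2HSV)
m=cv2.inRange(hsv,(4,120,90),(30,255,255)); m[:, :340]=0; m[125:,:]=0; m[:,450:]=0
k=max(cv2.findContours(m,0,cv2.CHAIN_APPROX_NONE)[0],key=cv2.contourArea)
r=cv2.minAreaRect(k); print(r, cv2.contourArea(k))
w=ray(c,cv2.boxPoints(r),.013); print(w, w.mean(0)); e=w-np.roll(w,1,0); print(np.linalg.norm(e,axis=1),np.degrees(np.arctan2(e[:,1],e[:,0])))
```

```text
((398.2716064453125, 64.15953826904297), (114.83053588867188, 25.522571563720703), 56.14289093017578) 2552.0
[[0.46051477 0.27885377]
 [0.43567067 0.26563838]
 [0.35465673 0.38024416]
 [0.38042095 0.39563472]] [0.40781578 0.33009276]
[0.14160795 0.02814029 0.14034865 0.03001107] [ -55.55585307 -151.99004022  125.25619417   30.85248012]
```

>>> {"fn": "play_rows", "kwargs": {"motion": [{"x":0,"y":0,"z":0,"rx":0,"ry":0,"rz":-1},{"x":0,"y":0,"z":0,"rx":0,"ry":0,"rz":-1},{"x":0,"y":0,"z":0,"rx":0,"ry":0,"rz":-1},{"x":0,"y":0,"z":0,"rx":0,"ry":0,"rz":-1},{"x":0,"y":0,"z":0,"rx":0,"ry":0,"rz":-1},{"x":0,"y":0,"z":0,"rx":0,"ry":0,"rz":-1},{"x":0,"y":0,"z":0,"rx":0,"ry":0,"rz":-1},{"x":0,"y":0,"z":0,"rx":0,"ry":0,"rz":-1},{"x":0,"y":0,"z":0,"rx":0,"ry":0,"rz":-0.9},{"x":-1,"y":-0.27,"z":0,"rx":0,"ry":0,"rz":0},{"x":-1,"y":-0.27,"z":0,"rx":0,"ry":0,"rz":0},{"x":-1,"y":-0.27,"z":0,"rx":0,"ry":0,"rz":0},{"x":-1,"y":-0.27,"z":0,"rx":0,"ry":0,"rz":0},{"x":-1,"y":-0.27,"z":0,"rx":0,"ry":0,"rz":0},{"x":-1,"y":-0.27,"z":0,"rx":0,"ry":0,"rz":0},{"x":-1,"y":-0.27,"z":0,"rx":0,"ry":0,"rz":0},{"x":-1,"y":-0.27,"z":0,"rx":0,"ry":0,"rz":0},{"x":-1,"y":-0.27,"z":0,"rx":0,"ry":0,"rz":0},{"x":-1,"y":-0.27,"z":0,"rx":0,"ry":0,"rz":0},{"x":-1,"y":-0.27,"z":0,"rx":0,"ry":0,"rz":0}]}}

```text
clock: 34.5
tool_pos: [0.498, 0.0754, 0.2758]
orientation: [179.9, 0.0, -55.1]
force: [0.1, 0.1, -0.7]
opening: 0.0876
gripper_force: 0.0
```

>>> {"fn": "play_rows", "kwargs": {"motion": [{"x":-1,"y":-0.27,"z":0,"rx":0,"ry":0,"rz":0},{"x":-1,"y":-0.27,"z":0,"rx":0,"ry":0,"rz":0},{"x":-1,"y":-0.27,"z":0,"rx":0,"ry":0,"rz":0},{"x":-1,"y":-0.27,"z":0,"rx":0,"ry":0,"rz":0},{"x":-1,"y":-0.27,"z":0,"rx":0,"ry":0,"rz":0},{"x":-1,"y":-0.27,"z":0,"rx":0,"ry":0,"rz":0},{"x":-1,"y":-0.27,"z":0.5,"rx":0,"ry":0,"rz":0},{"x":-1,"y":-0.27,"z":1,"rx":0,"ry":0,"rz":0},{"x":-1,"y":-0.27,"z":1,"rx":0,"ry":0,"rz":0},{"x":-1,"y":-0.27,"z":1,"rx":0,"ry":0,"rz":0},{"x":-0.42,"y":-0.19,"z":1,"rx":0,"ry":0,"rz":0},{"x":0,"y":0,"z":0,"rx":0,"ry":0,"rz":0},{"x":0,"y":0,"z":0,"rx":0,"ry":0,"rz":0}]}}

```text
clock: 36.12
tool_pos: [0.4088, 0.3298, 0.1645]
orientation: [180.0, -0.0, -55.0]
force: [0.1, 0.6, 0.7]
opening: 0.0878
gripper_force: 0.0
```

Run:
```python
from h import *
from plant import cams,ctrl
im,c=look(cams,ctrl,'w11'); o=ctrl.get_obs(); print(o['tool_pos'],o['orientation'])
cv2.imwrite('pics/w11v.png',cv2.resize(im,(640,480)))
```

```text
[0.4089428  0.32994256 0.16496619] [-1.79951327e+02  2.47601681e-03 -5.50355665e+01]
```

View pics/w11v.png

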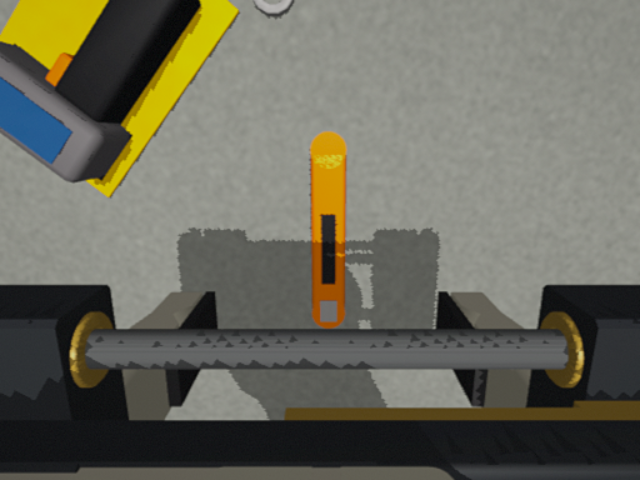

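The cutter lies straight under the tool, with ends at (328,131) and (328,328).

Run:
```python
from h import *
c=np.load('pics/w11.npy',allow_pickle=True).item()
w=ray(c,np.array([(328,131.5),(328,327.5)])*.8,.010); d=w[0]-w[1]; t=np.array([.40894,.32994]); y=np.radians(-55)
D=np.array([np.cos(y),np.sin(y)]);N=np.array([np.sin(y),-np.cos(y)])
e=w.mean(0)-t; print(w,np.linalg.norm(d),np.degrees(np.arctan2(d[1],d[0])),'fwd',e@D,'toolY',e@N)
```

```text
[[0.44699105 0.27249214]
 [0.36483284 0.38952954]] 0.14299553536059748 -54.931816389020675 fwd -0.002614001049436127 toolY 0.0018662320046188593
```

>>> {"fn": "play_rows", "kwargs": {"motion": [{"x":-0.1,"y":0.07,"z":1,"rx":0,"ry":0,"rz":0},{"x":0,"y":0,"z":1,"rx":0,"ry":0,"rz":0},{"x":0,"y":0,"z":1,"rx":0,"ry":0,"rz":0},{"x":0,"y":0,"z":1,"rx":0,"ry":0,"rz":0},{"x":0,"y":0,"z":0.8,"rx":0,"ry":0,"rz":0},{"x":0,"y":0,"z":0.5,"rx":0,"ry":0,"rz":0},{"x":0,"y":0,"z":0.4,"rx":0,"ry":0,"rz":0},{"x":0,"y":0,"z":0,"rx":0,"ry":0,"rz":0},{"x":0,"y":0,"z":0,"rx":0,"ry":0,"rz":0}]}}

```text
clock: 37.3
tool_pos: [0.4057, 0.3317, 0.0222]
orientation: [-179.9, 0.0, -55.0]
force: [-0.6, 1.3, 0.4]
opening: 0.0874
gripper_force: 0.0
```

>>> {"fn": "play_rows", "kwargs": {"fingers": -1, "motion": [{"x":0,"y":0,"z":0,"rx":0,"ry":0,"rz":0},{"x":0,"y":0,"z":0,"rx":0,"ry":0,"rz":0},{"x":0,"y":0,"z":0,"rx":0,"ry":0,"rz":0},{"x":0,"y":0,"z":0,"rx":0,"ry":0,"rz":0},{"x":0,"y":0,"z":0,"rx":0,"ry":0,"rz":0},{"x":0,"y":0,"z":0,"rx":0,"ry":0,"rz":0},{"x":0,"y":0,"z":0,"rx":0,"ry":0,"rz":0},{"x":0,"y":0,"z":0,"rx":0,"ry":0,"rz":0}]}}

```text
clock: 38.3
tool_pos: [0.4055, 0.3313, 0.0216]
orientation: [-180.0, 0.0, -55.0]
force: [0.4, 0.2, -0.6]
opening: 0.0238
gripper_force: 30.0
```

>>> {"fn": "play_rows", "kwargs": {"motion": [{"x":0,"y":0,"z":-0.4,"rx":0,"ry":0,"rz":0},{"x":0,"y":0,"z":-0.8,"rx":0,"ry":0,"rz":0},{"x":0,"y":0,"z":-1,"rx":0,"ry":0,"rz":0},{"x":0,"y":0,"z":-1,"rx":0,"ry":0,"rz":0.5},{"x":0,"y":0,"z":-1,"rx":0,"ry":0,"rz":0.8},{"x":0,"y":0,"z":-1,"rx":0,"ry":0,"rz":1},{"x":0,"y":0,"z":0,"rx":0,"ry":0,"rz":1},{"x":0,"y":0,"z":0,"rx":0,"ry":0,"rz":1},{"x":0,"y":0,"z":0,"rx":0,"ry":0,"rz":1},{"x":0.4,"y":-0.5,"z":0,"rx":0,"ry":0,"rz":0.8},{"x":0.7,"y":-0.93,"z":0,"rx":0,"ry":0,"rz":0},{"x":0.7,"y":-0.93,"z":0,"rx":0,"ry":0,"rz":0},{"x":0.7,"y":-0.93,"z":0,"rx":0,"ry":0,"rz":0},{"x":0.7,"y":-0.93,"z":0,"rx":0,"ry":0,"rz":0},{"x":0.7,"y":-0.93,"z":0,"rx":0,"ry":0,"rz":0},{"x":0.7,"y":-0.93,"z":0,"rx":0,"ry":0,"rz":0},{"x":0.7,"y":-0.93,"z":0,"rx":0,"ry":0,"rz":0},{"x":0.37,"y":-0.5,"z":0,"rx":0,"ry":0,"rz":0},{"x":0,"y":0,"z":0,"rx":0,"ry":0,"rz":0},{"x":0,"y":0,"z":0,"rx":0,"ry":0,"rz":0}]}}

```text
clock: 40.8
tool_pos: [0.616, 0.2272, 0.1515]
orientation: [180.0, -0.0, -79.4]
force: [-0.7, -0.3, -0.2]
opening: 0.0239
gripper_force: 30.0
```

Run:
```python
from h import *
from plant import cams,ctrl
im,c=look(cams,ctrl,'w12'); o=ctrl.get_obs(); print(o['tool_pos'],o['orientation'],o['opening'])
cv2.imwrite('pics/w12v.png',cv2.resize(im[:240,100:420],(800,600),interpolation=cv2.INTER_CUBIC))
```

```text
[0.61587165 0.22749405 0.15171599] [ 1.79988440e+02  5.98094985e-03 -7.93837131e+01] 0.023511272285398822
```

View pics/w12v.png

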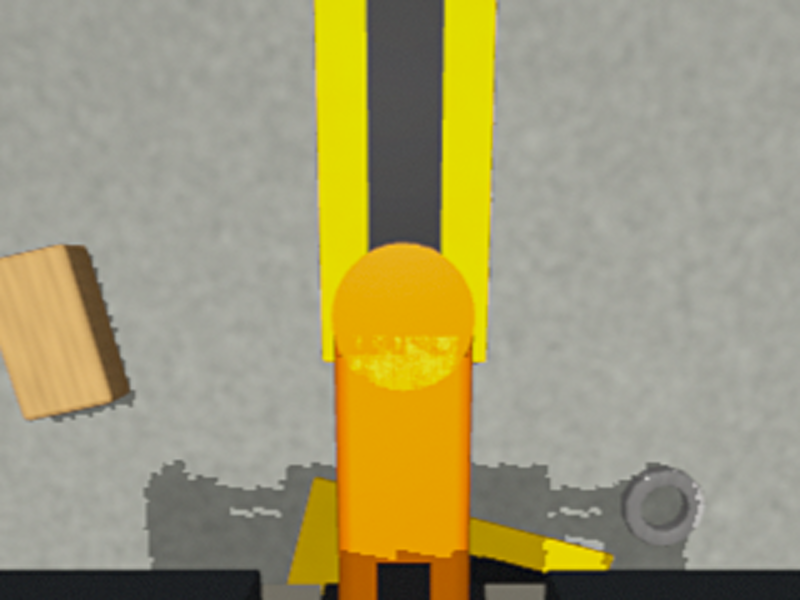

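The cutter plate's near corners are (323,361) and (486,361), with sides reaching the top at x 315 and 496. The held cutter's tip is at (403,243).

Run:
```python
from h import *
c=np.load('pics/w12.npy',allow_pickle=True).item()
f=lambda p,z: ray(c,np.array(p)/2.5+[100,0],z)
P=f([(323,361),(486,361),(315,1),(496,1)],.004); a=P[:2].mean(0); b=P[2:].mean(0); d=(b-a)/np.linalg.norm(b-a)
x=P[0]-P[1]; print(np.linalg.norm(x),'yaw long',np.degrees(np.arctan2(d[1],d[0])),'trans',np.degrees(np.arctan2(x[1],x[0]))-90)
ctr=a+.0825*d; o=f([(368,230),(441,230),(367,1),(444,1)],.004);print('ctr',ctr, 'outline mid',o[:2].mean(0),o[2:].mean(0))
t=f([(403,243)],.146)[0]; tcp=np.array([.61587,.22749]); y=np.radians(-79.4); D=np.array([np.cos(y),np.sin(y)]);N=np.array([np.sin(y),-np.cos(y)])
print('tip fwd',(t-tcp)@D,'lat',(t-tcp)@N, 'plate in tool: fwd',(ctr-tcp)@D,'lat',(ctr-tcp)@N)
```

```text
0.05463753844058399 yaw long -79.46499712644396 trans -79.34916968631794
ctr [0.63615874 0.10919496] outline mid [0.62886717 0.14904863] [0.64083358 0.08406181]
tip fwd 0.0730176859616858 lat 0.0009880148394506745 plate in tool: fwd 0.12000852126083461 lat 0.0018180177577035335
```

>>> {"fn": "play_rows", "kwargs": {"motion": [{"x":0.8,"y":0.05,"z":0,"rx":0,"ry":0,"rz":0},{"x":1,"y":0,"z":0.2,"rx":0,"ry":0,"rz":0},{"x":1,"y":0,"z":0.5,"rx":0,"ry":0,"rz":0},{"x":1,"y":0,"z":0.8,"rx":0,"ry":0,"rz":0},{"x":0.95,"y":0,"z":0.8,"rx":0,"ry":0,"rz":0},{"x":0,"y":0,"z":0.9,"rx":0,"ry":0,"rz":0},{"x":0,"y":0,"z":0.8,"rx":0,"ry":0,"rz":0},{"x":0,"y":0,"z":0.5,"rx":0,"ry":0,"rz":0},{"x":0,"y":0,"z":0.3,"rx":0,"ry":0,"rz":0},{"x":0,"y":0,"z":0.15,"rx":0,"ry":0,"rz":0},{"x":0,"y":0,"z":0,"rx":0,"ry":0,"rz":0},{"x":0,"y":0,"z":0,"rx":0,"ry":0,"rz":0}]}}

```text
clock: 42.35
tool_pos: [0.6374, 0.1106, 0.0285]
orientation: [-179.9, 0.0, -79.4]
force: [-0.5, -0.2, -0.7]
opening: 0.0237
gripper_force: 30.0
```

>>> {"fn": "play_rows", "kwargs": {"motion": [{"x":0,"y":0,"z":0.1,"rx":0,"ry":0,"rz":0},{"x":0,"y":0,"z":0,"rx":0,"ry":0,"rz":0},{"x":0,"y":0,"z":0,"rx":0,"ry":0,"rz":0}]}}

```text
clock: 42.72
tool_pos: [0.6373, 0.1105, 0.0256]
orientation: [-180.0, 0.0, -79.4]
force: [-0.1, -0.1, 0.8]
opening: 0.0238
gripper_force: 30.0
```

>>> {"fn": "play_rows", "kwargs": {"fingers": 1, "motion": [{"x":0,"y":0,"z":0,"rx":0,"ry":0,"rz":0},{"x":0,"y":0,"z":0,"rx":0,"ry":0,"rz":0},{"x":0,"y":0,"z":0,"rx":0,"ry":0,"rz":0},{"x":0,"y":0,"z":0,"rx":0,"ry":0,"rz":0},{"x":0,"y":0,"z":0,"rx":0,"ry":0,"rz":0},{"x":0,"y":0,"z":-0.5,"rx":0,"ry":0,"rz":0},{"x":0,"y":0,"z":-1,"rx":0,"ry":0,"rz":0},{"x":0,"y":0,"z":-1,"rx":0,"ry":0,"rz":0},{"x":0,"y":0,"z":-1,"rx":0,"ry":0,"rz":0},{"x":0,"y":0,"z":-1,"rx":0,"ry":0,"rz":0},{"x":-1,"y":0,"z":-1,"rx":0,"ry":0,"rz":0},{"x":-1,"y":0,"z":-1,"rx":0,"ry":0,"rz":0},{"x":-1,"y":0,"z":-1,"rx":0,"ry":0,"rz":0},{"x":-1,"y":0,"z":-1,"rx":0,"ry":0,"rz":0},{"x":-1,"y":0,"z":-1,"rx":0,"ry":0,"rz":0},{"x":0,"y":0,"z":0,"rx":0,"ry":0,"rz":0},{"x":0,"y":0,"z":0,"rx":0,"ry":0,"rz":0}]}}

```text
clock: 44.85
tool_pos: [0.6137, 0.233, 0.263]
orientation: [180.0, 0.0, -79.4]
force: [0.4, -0.5, 0.7]
opening: 0.0878
gripper_force: 0.0
```

Run:
```python
from h import *
from plant import cams,ctrl
im,c=look(cams,ctrl,'w13'); o=ctrl.get_obs(); print(o['clock'],o['tool_pos'],o['orientation'],o['opening'])
cv2.imwrite('pics/w13v.png',cv2.resize(im[:220,150:410],(780,600),interpolation=cv2.INTER_CUBIC))
```

```text
44.9 [0.61363223 0.23260145 0.262464  ] [ 1.79945775e+02 -1.15261139e-02 -7.94151575e+01] 0.08793839066268265
```

View pics/w13v.png

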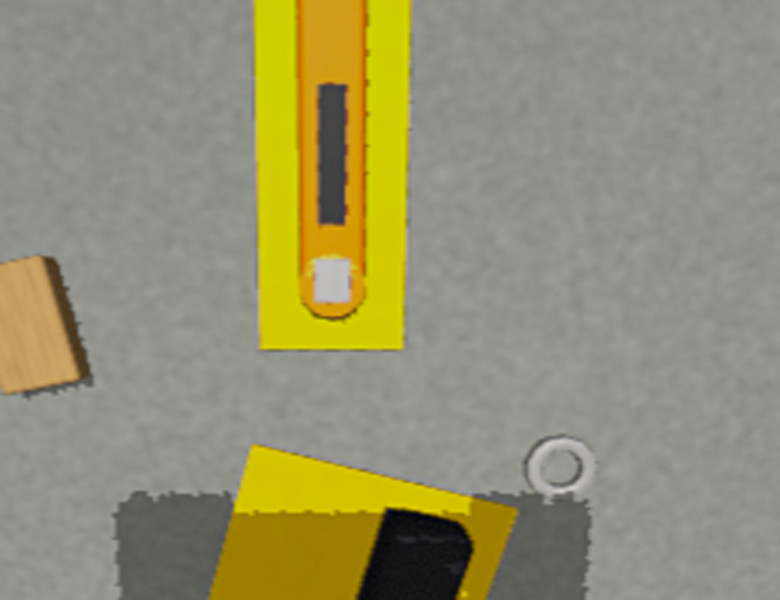

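The cutter sits evenly on its outline (tip margin about 12 mm, sides 42/40 px). Last is the tape.

>>> {"fn": "play_rows", "kwargs": {"motion": [{"x":1,"y":0.77,"z":0,"rx":0,"ry":0,"rz":0},{"x":1,"y":0.77,"z":0,"rx":0,"ry":0,"rz":0},{"x":1,"y":0.77,"z":0,"rx":0,"ry":0,"rz":0},{"x":1,"y":0.77,"z":0,"rx":0,"ry":0,"rz":0},{"x":1,"y":0.77,"z":0,"rx":0,"ry":0,"rz":0},{"x":1,"y":0.77,"z":0,"rx":0,"ry":0,"rz":0},{"x":1,"y":0.77,"z":0,"rx":0,"ry":0,"rz":0},{"x":1,"y":0.77,"z":0,"rx":0,"ry":0,"rz":0},{"x":1,"y":0.77,"z":0,"rx":0,"ry":0,"rz":0},{"x":1,"y":0.77,"z":0,"rx":0,"ry":0,"rz":0},{"x":1,"y":0.77,"z":0,"rx":0,"ry":0,"rz":0},{"x":1,"y":0.77,"z":0,"rx":0,"ry":0,"rz":0},{"x":1,"y":0.77,"z":0,"rx":0,"ry":0,"rz":0},{"x":1,"y":0.77,"z":0,"rx":0,"ry":0,"rz":0},{"x":1,"y":0.77,"z":0,"rx":0,"ry":0,"rz":0},{"x":1,"y":0.77,"z":0,"rx":0,"ry":0,"rz":0},{"x":0,"y":0,"z":0,"rx":0,"ry":0,"rz":0},{"x":0,"y":0,"z":0,"rx":0,"ry":0,"rz":0}]}}

```text
clock: 47.15
tool_pos: [0.3844, -0.2169, 0.2627]
orientation: [180.0, 0.0, -79.5]
force: [0.3, 0.8, -0.3]
opening: 0.0874
gripper_force: 0.0
```

Run:
```python
from h import *
from plant import cams,ctrl
im,c=look(cams,ctrl,'w14'); o=ctrl.get_obs(); t=o['tool_pos'][:2]; print(o['clock'],o['tool_pos'],o['orientation'],o['opening'])
y=np.radians(o['orientation'][2]); D=np.array([np.cos(y),np.sin(y)]);N=np.array([np.sin(y),-np.cos(y)])
for col,z in(("blue",.036),("yellow",.004)):
    for b in blobs(im,c,col,z,300): print(col,*b,'fwd',(b[1]-t)@D,'lat',(b[1]-t)@N)
```

```text
47.2 [ 0.38473831 -0.21657992  0.26275447] [ 1.79995381e+02  6.01154829e-03 -7.94208556e+01] 0.0876996124810544
blue [257.9  43.4] [ 0.4102 -0.3419] 103.3 [51. 49.] fwd 0.12786452647108523 lat -0.0020209428470743737
blue [64.3 44.1] [ 0.5988 -0.3055] 87.9 [85. 37.] fwd 0.1267089886351531 lat -0.19409797096941317
yellow [191.1 232.9] [ 0.4536 -0.1173] 28.6 [26. 25.] fwd -0.08494981697199391 lat -0.08591835177542656
yellow [196.  225.6] [ 0.4486 -0.1276] 138.9 [102.  85.] fwd -0.07574286163515193 lat -0.07911232698665328
yellow [98.7 70.3] [ 0.5784 -0.2869] 73.1 [138.  49.] fwd 0.10467983848603976 lat -0.17745956528533938
```

The tape is 0.128 m ahead and on the tool's axis, and its size matches 58 mm.

>>> {"fn": "play_rows", "kwargs": {"motion": [{"x":1,"y":-0.08,"z":0.9,"rx":0,"ry":0,"rz":0},{"x":1,"y":0,"z":0.9,"rx":0,"ry":0,"rz":0},{"x":1,"y":0,"z":0.9,"rx":0,"ry":0,"rz":0},{"x":1,"y":0,"z":0.9,"rx":0,"ry":0,"rz":0},{"x":1,"y":0,"z":0.8,"rx":0,"ry":0,"rz":0},{"x":0.12,"y":0,"z":0.8,"rx":0,"ry":0,"rz":0},{"x":0,"y":0,"z":1,"rx":0,"ry":0,"rz":0},{"x":0,"y":0,"z":1,"rx":0,"ry":0,"rz":0},{"x":0,"y":0,"z":1,"rx":0,"ry":0,"rz":0},{"x":0,"y":0,"z":0.7,"rx":0,"ry":0,"rz":0},{"x":0,"y":0,"z":0.5,"rx":0,"ry":0,"rz":0},{"x":0,"y":0,"z":0.2,"rx":0,"ry":0,"rz":0},{"x":0,"y":0,"z":0,"rx":0,"ry":0,"rz":0},{"x":0,"y":0,"z":0,"rx":0,"ry":0,"rz":0}]}}

```text
clock: 48.95
tool_pos: [0.4109, -0.3422, 0.0235]
orientation: [-179.9, -0.0, -79.4]
force: [0.5, 0.0, 0.2]
opening: 0.0875
gripper_force: 0.0
```

>>> {"fn": "play_rows", "kwargs": {"fingers": -1, "motion": [{"x":0,"y":0,"z":0,"rx":0,"ry":0,"rz":0},{"x":0,"y":0,"z":0,"rx":0,"ry":0,"rz":0},{"x":0,"y":0,"z":0,"rx":0,"ry":0,"rz":0},{"x":0,"y":0,"z":0,"rx":0,"ry":0,"rz":0},{"x":0,"y":0,"z":0,"rx":0,"ry":0,"rz":0},{"x":0,"y":0,"z":0,"rx":0,"ry":0,"rz":0}]}}

```text
clock: 49.7
tool_pos: [0.4105, -0.3421, 0.023]
orientation: [-180.0, -0.0, -79.4]
force: [-0.3, 0.9, 2.5]
opening: 0.0576
gripper_force: 30.0
```

>>> {"fn": "play_rows", "kwargs": {"motion": [{"x":0,"y":0,"z":-0.4,"rx":0,"ry":0,"rz":0},{"x":0,"y":0,"z":-0.8,"rx":0,"ry":0,"rz":0},{"x":0,"y":0,"z":-1,"rx":0,"ry":0,"rz":0},{"x":-0.42,"y":-0.14,"z":-0.8,"rx":0,"ry":0,"rz":0},{"x":-1,"y":-0.4,"z":0,"rx":0,"ry":0,"rz":0},{"x":-1,"y":-0.4,"z":0,"rx":0,"ry":0,"rz":0},{"x":-1,"y":-0.4,"z":0,"rx":0,"ry":0,"rz":0},{"x":-1,"y":-0.4,"z":0,"rx":0,"ry":0,"rz":0},{"x":-1,"y":-0.4,"z":0,"rx":0,"ry":0,"rz":0},{"x":-1,"y":-0.4,"z":0,"rx":0,"ry":0,"rz":0},{"x":-1,"y":-0.4,"z":0,"rx":0,"ry":0,"rz":0},{"x":-1,"y":-0.4,"z":0.3,"rx":0,"ry":0,"rz":0},{"x":0,"y":0,"z":0.8,"rx":0,"ry":0,"rz":0},{"x":0,"y":0,"z":0.7,"rx":0,"ry":0,"rz":0},{"x":0,"y":0,"z":0.5,"rx":0,"ry":0,"rz":0},{"x":0,"y":0,"z":0.3,"rx":0,"ry":0,"rz":0},{"x":0,"y":0,"z":0,"rx":0,"ry":0,"rz":0},{"x":0,"y":0,"z":0,"rx":0,"ry":0,"rz":0}]}}

```text
clock: 51.95
tool_pos: [0.4541, -0.1199, 0.0333]
orientation: [-180.0, -0.0, -79.4]
force: [0.9, -0.1, -1.1]
opening: 0.0574
gripper_force: 30.0
```

>>> {"fn": "play_rows", "kwargs": {"motion": [{"x":0,"y":0,"z":0.15,"rx":0,"ry":0,"rz":0},{"x":0,"y":0,"z":0.08,"rx":0,"ry":0,"rz":0},{"x":0,"y":0,"z":0,"rx":0,"ry":0,"rz":0},{"x":0,"y":0,"z":0,"rx":0,"ry":0,"rz":0}]}}

```text
clock: 52.45
tool_pos: [0.4537, -0.1198, 0.0271]
orientation: [180.0, -0.0, -79.4]
force: [-0.4, -0.3, -0.9]
opening: 0.0576
gripper_force: 30.0
```

>>> {"fn": "play_rows", "kwargs": {"fingers": 1, "motion": [{"x":0,"y":0,"z":0,"rx":0,"ry":0,"rz":0},{"x":0,"y":0,"z":0,"rx":0,"ry":0,"rz":0},{"x":0,"y":0,"z":0,"rx":0,"ry":0,"rz":0},{"x":0,"y":0,"z":0,"rx":0,"ry":0,"rz":0},{"x":0,"y":0,"z":-0.4,"rx":0,"ry":0,"rz":0},{"x":0,"y":0,"z":-0.8,"rx":0,"ry":0,"rz":0},{"x":0,"y":0,"z":-1,"rx":0,"ry":0,"rz":0},{"x":0,"y":0,"z":-1,"rx":0,"ry":0,"rz":0},{"x":-1,"y":0,"z":-1,"rx":0,"ry":0,"rz":0},{"x":-1,"y":0,"z":-1,"rx":0,"ry":0,"rz":0},{"x":-1,"y":0,"z":-1,"rx":0,"ry":0,"rz":0},{"x":-1,"y":0,"z":-1,"rx":0,"ry":0,"rz":0},{"x":-1,"y":0,"z":-1,"rx":0,"ry":0,"rz":0},{"x":0,"y":0,"z":0,"rx":0,"ry":0,"rz":0},{"x":0,"y":0,"z":0,"rx":0,"ry":0,"rz":0}]}}

```text
clock: 54.32
tool_pos: [0.4304, 0.003, 0.2322]
orientation: [-180.0, 0.0, -79.4]
force: [0.4, 0.6, -0.1]
opening: 0.0873
gripper_force: 0.0
```

Run:
```python
from h import *
from plant import cams,ctrl
im,c=look(cams,ctrl,'w15'); o=ctrl.get_obs(); print(o['clock'],o['tool_pos'],o['opening'])
for col,z in(("blue",.040),("yellow",.004)):
    for b in blobs(im,c,col,z,300): print(col,*b)
s=cams.snapshot("scene")
a=cv2.resize(im[:200,150:350],(400,400),interpolation=cv2.INTER_CUBIC); b=cv2.resize(s[160:270,80:380],(800,293),interpolation=cv2.INTER_CUBIC)
p=np.zeros((600,800,3),np.uint8); p[:293]=b; p[293:,:307]=cv2.resize(a,(307,307)); cv2.imwrite('pics/fin.png',p)
```

```text
54.375 [0.43028372 0.00268593 0.2318131 ] 0.08771444886721953
blue [260.6  40.5] [ 0.4524 -0.1201] 101.5 [51. 48.]
yellow [ 65.5 188.1] [0.638  0.0623] 115.4 [103.  62.]
yellow [260.9  47.3] [ 0.452  -0.1195] 36.6 [85. 82.]
```

View pics/fin.png

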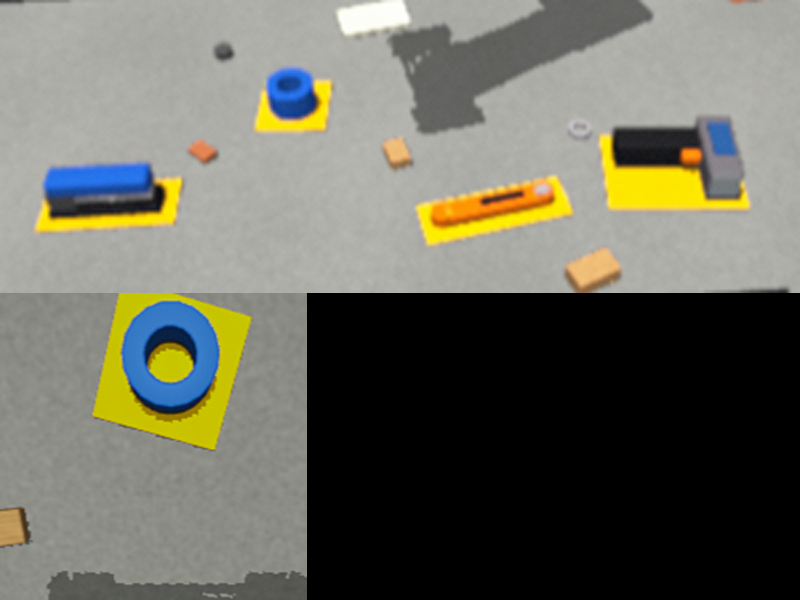

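All four lie on their own plates, flat and aligned: stapler (100,190), tape (292,95), cutter (490,205) and scanner (675,155). The tape's centre is within 1 mm of its plate's, and the gripper is clear.

```bash
python3 -c "
from plant import workorder
print(workorder.close_job())"
```

```text
the job is handed in; nothing more can be done
None
```

The scanner, stapler, cutter and tape each lie flat on their own outlines, placed to within about 2 mm by my measurements, and I handed the job in at about 54 s with the gripper clear; no verdict came back.

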